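# Make up the airbrush outlet's compression nut

## Task

The hose tail on the bench air outlet has just been refitted and its brass compression nut is still loose. Run the nut down clockwise with the fingers alone until you feel it come up finger-tight on the ferrule, and no further; let go of it, then fit the open-ended spanner to its flats and pull it up exactly one more quarter turn, without forcing the fitting. Take the spanner off and lay it flat on the table clear of the outlet, without shifting the ink bottles or the paint tube.

Things in the scene. Friction and masses are not known exactly. Their poses are not given: they have to be found in the camera images.
- outlet: Bench air outlet fixed to the table: grey foot plate 12 mm high (x -48 to +100, y -50 to +50 mm), aluminium block 44 x 46 mm with top at z = 49 mm, upright thread. Origin at table height on the axis of thread, nut and hose tail. Gauge behind the block (x +30 to +88 mm, top z = 56 mm), inlet coupling to y = +59 mm (top z = 47 mm).
- nut: Loose brass hex nut, 28 mm across flats, 18.5 mm tall. Origin at its centre, z its axis (up), x square to the flat with the red mark. Clockwise from above tightens and lowers it, 3 mm a turn; home on the ferrule its centre is 74 mm up, it starts 0.15 to 0.4 turn short. Free it turns at 0.05 N m; once home it stiffens, 3 N m a rad, and gives at 0.45 N m; 0.2 is finger-tight. Let go, it stays but for that spring.
- hose_tail (a point): Top centre of the barbed brass hose tail, 14 mm in diameter, that stands up through the nut, fixed to the outlet; 112 mm above the table.
- pullup (a joint): How far the nut has been forced on past finger-tight, rad: 0 until it sits home on the ferrule, growing clockwise seen from above; a quarter turn is 1.57. It does not spring back.
- spanner_jaw (a point): Centre of the steel spanner's open jaw, half-way up its 12 mm thick, 52 mm wide head; it comes to within 2 mm of the nut's axis when pushed home. x points out of the mouth, handle to -x, z up. Gap 29.6 mm, sides parallel to x, flared to 34 mm over the last 6 mm; prongs end 15.5 mm ahead, throat 14.6 mm behind. About 6 deg of play each way on the nut.
- spanner_grip (a point): Middle of the spanner's straight blue handle, 105 mm behind the jaw centre (same axes), 17 mm wide and 15 mm tall, this point half-way up; the blue part runs from 40 mm ahead of it to 78 mm behind. The spanner lies flat.
- spanner: The whole spanner, 198 mm long, 0.15 kg; origin on its underside below the jaw centre, axes as there.
- paint_tube: Paint tube 36 x 115 x 21 mm lying loose behind the gauge. Origin at the centre of its underside.
- ink_amber: Round amber ink bottle with a white cap, 43 mm wide, 60 mm tall, standing loose to the right of the outlet, the farther of two. Origin at the centre of its underside.
- ink_red: Round dark red ink bottle with a white cap, 43 mm wide, 60 mm tall, standing loose to the right of the outlet, the nearer of two. Origin at the centre of its underside.

How it is judged:
By the outcome, as a careful person would: the job done as asked, in the order asked, and still so for the second after the job is handed in, with the robot touching nothing.
It also fails if it takes over 72 s, if anything falls off the work surface, if the arm or the gripper's body presses on something with over 40 N, if the wrist force passes 120 N, or if a joint passes its speed limit or range.

## Robot

A 7-joint arm with a two-finger parallel gripper is mounted at the origin on a cart in front of the work surface, level with it; the furniture and walls round the work are solid. World frame = base frame: x ahead of the robot, y to its left, z up, the work surface at z = 0. Lengths are in m, angles in rad, forces in N, time in s.
With the tool pointing down it reaches from about 0.425 to 0.925 m from the base axis. Payload 6.8 kg.
Tool frame: the origin (TCP) lies on the front face of the gripper's body, between the roots of the fingers; the fingertips stand 80 mm ahead of it and the grasp point (between the pads) lies 61 mm ahead of it; z points along the fingers, y is the direction in which the jaws open and shut (so a half turn about z gives the same grasp; the last joint's range is limited). The gripper opens to 88 mm and grips with 3 to 60 N. Pads are 20 mm wide; open, the fingers measure 115 mm over their backs; the gripper's body (75 mm by 178 mm) begins 61 mm behind the grasp point.
Start: joints at [1.02, 0.477, 0.022, 1.555, -0.011, 1.109, -0.083], TCP at [0.289, -0.61, 0.303] pointing down, gripper open.
Joint ranges: [-2.96, 2.96], [-0.34, 2.1], [-1.41, 1.46], [0.24, 2.44], [-1.37, 4.51], [0.17, 1.92], [-2.96, 2.96]. Speed limits (rad/s): [2.39, 2.39, 3.14, 3.14, 3.14, 3.14, 3.14].

## Interface

Orientations are given as a unit quaternion [x, y, z, w].
In Python, from station import r, snapshot, camera_info, ticket gives the robot as it stands. The module is installed in compiled form; this text tells all that it offers.
- The arm moves only by the tool drive_tool, never from a script. Its argument "steps" is text: rows parted by semicolons, each of 5 numbers parted by spaces: the shift along the tool's x, y, z in cm, then the turn about the tool's z in degrees, then the gripper's target within -1 to 1 (fully open at 1, half-way at 0, shut at -1). In form: dx dy dz spin grip; .... A call has 1 to 20 rows; each row is the pose to reach, as a shift and turn from the pose commanded when the call began, along the tool's axes at that moment; what a row does not reach only later rows make up. A row lasts 1/10 s, in which the tool goes at most 50 mm and 8.59 degrees, less where a joint would pass 70% of its speed; a pose out of reach is approached as far as the arm can. A call with a gripper value outside its range is refused whole. The fingers move at their own pace and stop on an object; "grip_force" is the grip in N (left out, the last holds). Time passes only in rows, so rows that repeat a pose let the fingers close. It gives the time, the measured TCP pose, the force and the opening at its end, in the units of the state.
- r.sense(): the state, without advancing time (a new reading comes with each control period).
- snapshot(name): name is "side" or "top"; returns the picture (400x640x3 uint8, red, green, blue); there is no depth.
- camera_info(name): a dict with "fx", "fy", "cx", "cy" (pixels), "rvec" (rotation vector, rad) and "tvec" (3), from world to camera coordinates, as OpenCV has them. Camera axes: x right, y down, z forward; pixel columns grow to the right and rows downward; lengths in m; the calibration is good to about 2 mm. A picture is of the moment at which its call begins. camera_info takes no time and is no camera call.
- ticket.job_done(): hands the job in, once; it reports no verdict.
The state is a dict: "clock": time; "joints": joint angles; "qvel": joint speeds; "tau": joint torques, N m; "ee_pos": TCP position; "tool_rot": TCP orientation; "ft_force": force on the tool from outside, world axes, zero at the start; "wrist_torque": the same for the moment, N m; "opening": finger opening in m.
Only numpy, scipy, OpenCV 4.12 (cv2) and the standard library are available. Lean on these libraries where they do the work, as an engineer would, in place of code of your own. Each camera call takes 0.05 s, during which the arm holds its last target.

## Working session

There is one attempt and no reset: what is moved stays moved. The work goes in short steps, Python scripts to look and compute and a tool call to move; the robot and the scene stay as the last step left them, time stands still between calls to the robot, and variables do not carry over. Pictures are saved under pics/ and viewed, and the job is handed in when it is done.

Besides the shell and the picture viewer there is one more tool, called after ">>>" as a command line: name --argument value ..., lists and objects as JSON in quotes. drive_tool: Moves the arm, as the interface text tells. Its arguments: {"type":"object","properties":{"steps":{"type":"string"},"grip_force":{"type":"number"}},"required":["steps"]}

```bash
mkdir -p pics
python3 - <<'E'
from station import r, snapshot, camera_info
import cv2
print(r.sense())
for n in("side","top"):
    im=snapshot(n); cv2.imwrite(f"pics/{n}0.png",im[:,:,::-1]); c=camera_info(n); print(n,c)
E
```

```text
{'clock': 0.0, 'joints': array([ 1.01989023,  0.47778036,  0.0223579 ,  1.55639972, -0.01152909,
        1.10925022, -0.08313626]), 'qvel': array([-0.00044596, -0.00142658, -0.00103045, -0.00042531, -0.00112556,
        0.00089627,  0.00012726]), 'tau': array([-3.55260909e-04, -5.82857215e+01,  1.53459862e+00, -2.72615021e+01,
       -5.42999420e-02,  1.69405108e-02,  1.42733879e-04]), 'ee_pos': array([ 0.28903363, -0.60951555,  0.301717  ]), 'tool_rot': array([ 9.75594694e-01,  2.19577465e-01, -2.39915692e-04, -8.20411148e-04]), 'ft_force': array([ 1.12240933, -0.71090775, -0.66188831]), 'wrist_torque': array([0.06761495, 0.04171853, 0.00108171]), 'opening': 0.0879658509401059}
side {'fx': 390.70997016271, 'fy': 390.70997016271, 'cx': 320.0278237816218, 'cy': 199.9954843105617, 'rvec': array([ 0.38553455, -2.51326612,  1.5776189 ]), 'tvec': array([0.4949274 , 0.23330376, 0.73647849])}
top {'fx': 371.76387942280735, 'fy': 371.76387942280735, 'cx': 323.63394039891415, 'cy': 196.9989940168043, 'rvec': array([ 2.172841  , -2.19376288,  0.11607984]), 'tvec': array([-0.21375413,  0.59741157,  0.89222693])}
```

View pics/side0.png

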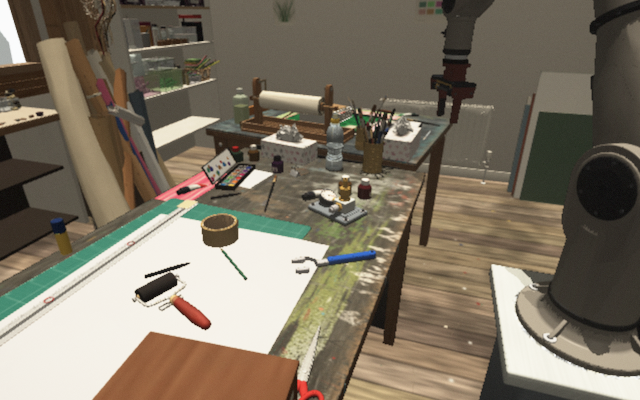

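View pics/top0.png

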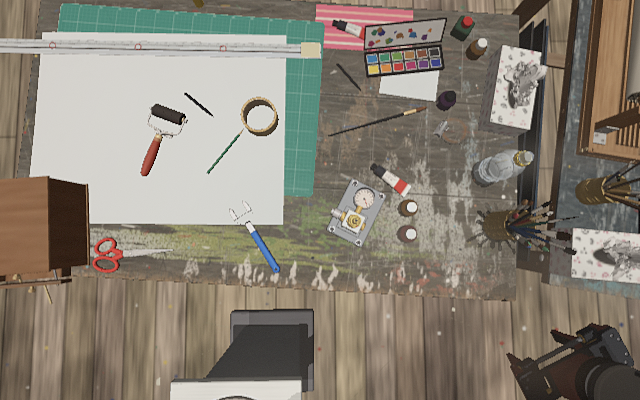

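```bash
cat > h.py <<'E'
import numpy as np, cv2
from station import r, snapshot, camera_info
def cam(n):
    c=camera_info(n);K=np.array([[c['fx'],0,c['cx']],[0,c['fy'],c['cy']],[0,0,1]]);R=cv2.Rodrigues(np.array(c['rvec']))[0];return K,R,np.array(c['tvec'])
def ray(n,uv,z):
    K,R,t=cam(n);C=-R.T@t;d=R.T@np.linalg.inv(K)@np.array([uv[0],uv[1],1.]);return C+d*(z-C[2])/d[2]
def proj(n,P):
    K,R,t=cam(n);p=K@(R@np.array(P,float)+t);return p[:2]/p[2]
def tri(uv1,uv2,n1="side",n2="top"):
    A=[];b=[]
    Ps=[]
    for n,uv in((n1,uv1),(n2,uv2)):
        K,R,t=cam(n);Ps.append(K@np.c_[R,t])
    X=cv2.triangulatePoints(Ps[0],Ps[1],np.array(uv1,float),np.array(uv2,float));return (X[:3]/X[3]).ravel()
def crop(im,x0,y0,x1,y1,s,name):
    o=cv2.resize(im[y0:y1,x0:x1,::-1],None,fx=s,fy=s,interpolation=cv2.INTER_CUBIC);cv2.imwrite("pics/"+name,o)
E
python3 - <<'E'
from h import *
t=cv2.imread('pics/top0.png')[:,:,::-1];s=cv2.imread('pics/side0.png')[:,:,::-1]
crop(t,320,150,430,250,7,'t1.png');crop(s,285,165,385,235,8,'s1.png');crop(t,220,190,300,280,6,'t2.png')
for n in('top','side'):
    K,R,tt=cam(n);print(n,-R.T@tt)
E
```

```text
top [ 0.51291985 -0.20385701  0.94552412]
side [0.31351789 0.68321196 0.52603448]
```

View pics/t1.png

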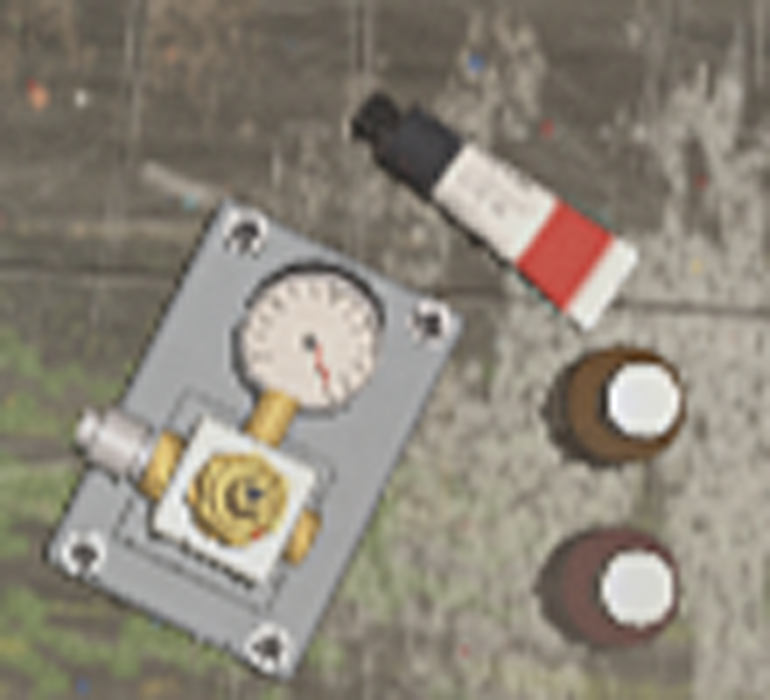

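View pics/s1.png

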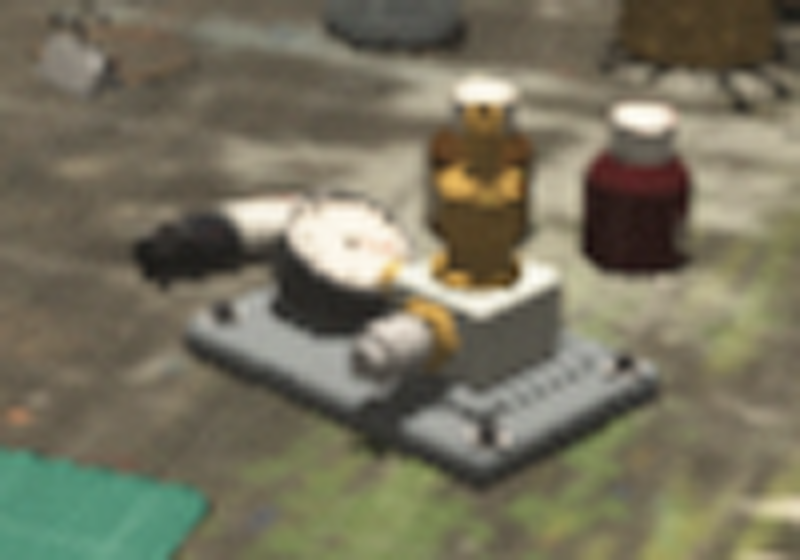

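View pics/t2.png

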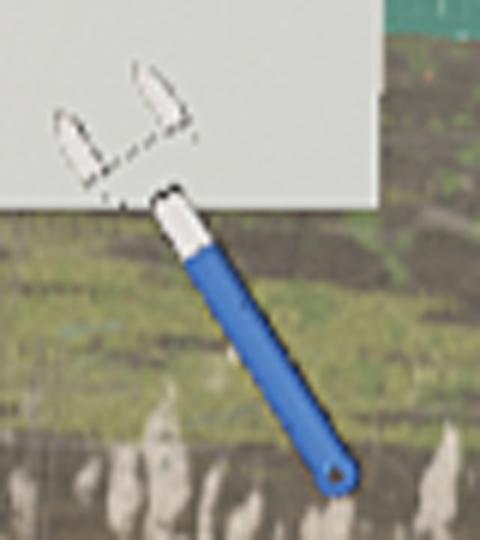

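```bash
cat > m.py <<'E'
from h import *
t=cv2.imread('pics/top0.png');s=cv2.imread('pics/side0.png')
c=[(222,197),(462,325),(290,680),(48,552)]
f=lambda p,s,x0,y0:((p[0]+.5)/s+x0-.5,(p[1]+.5)/s+y0-.5)
W=np.array([ray('top',f(p,7,320,150),.012) for p in c])
for a in W:print(a.round(4))
# corners: 0=(x+,y+),1=(x+,y-),2=(x-,y-),3=(x-,y+)
L=np.array([(.1,.05),(.1,-.05),(-.048,-.05),(-.048,.05)])
mx=W[:,:2].mean(0);ml=L.mean(0);A=W[:,:2]-mx;B=L-ml
th=np.arctan2((B[:,0]*A[:,1]-B[:,1]*A[:,0]).sum(),(A*B).sum());R=np.array([[np.cos(th),-np.sin(th)],[np.sin(th),np.cos(th)]])
o=mx-R@ml;print('outlet',o,np.degrees(th),'res',A-B@R.T)
# side: corners
cs=[(188,335),(487,480),(660,378)] # x+y+, x-y+, x-y-
for p,l in zip(cs,[(.1,.05),(-.048,.05),(-.048,-.05)]):
    w=ray('side',f(p,8,285,165),.012);print('side',w.round(4),'pred',(R@np.array(l)+o).round(4))
print('hose top proj',proj('top',[*o,.112]),proj('side',[*o,.112]),'nut',proj('top',[*o,.0835]), 'block',proj('top',[*o,.049]))
print('block px',f((235,500),7,320,150))
hsv=cv2.cvtColor(t,cv2.COLOR_BGR2HSV)
m=cv2.inRange(hsv,(105,140,60),(125,255,255));m[:190]=0;m[290:]=0;m[:,:200]=0;m[:,300:]=0
n,lab,st,ce=cv2.connectedComponentsWithStats(m);i=1+st[1:,4].argmax();ys,xs=np.where(lab==i)
P=np.array([ray('top',(x,y),.0135)[:2] for x,y in zip(xs,ys)])
mu=P.mean(0);u=np.linalg.svd(P-mu)[2][0] if 0 else np.linalg.eigh(np.cov((P-mu).T))[1][:,1]
pr=(P-mu)@u
print('handle',mu,u,np.degrees(np.arctan2(u[1],u[0])),pr.min(),pr.max())
hsv=cv2.cvtColor(s,cv2.COLOR_BGR2HSV)
m=cv2.inRange(hsv,(105,140,60),(125,255,255));m[:240]=0;m[280:]=0;m[:,:300]=0;m[:,400:]=0
ys,xs=np.where(m)
P=np.array([ray('side',(x,y),.010)[:2] for x,y in zip(xs,ys)])
mu=P.mean(0);u=np.linalg.eigh(np.cov((P-mu).T))[1][:,1];pr=(P-mu)@u
print('handle side',mu,u,np.degrees(np.arctan2(u[1],u[0])),pr.min(),pr.max())
# prong tips
for p in [(62,112),(137,65)]: print('prong',ray('top',f(p,6,220,190),.0135))
for p in [(100,180),(183,120)]: print('throat corner',ray('top',f(p,6,220,190),.0135))
for nm,p in (('amber',(645,400)),('red',(640,587))): print(nm,ray('top',f(p,7,320,150),.06))
print('tube', [ray('top',f(p,7,320,150),.01).round(3) for p in [(365,110),(612,290)]])
E
python3 m.py
python3 - <<'E'
import sys;sys.path.insert(0,'.')
from h import *
t=cv2.imread('pics/top0.png')[:,:,::-1]
import os;os.chdir('.');crop(t,338,204,372,238,17,'t3.png')
E
```

```text
[ 0.6453 -0.2904  0.012 ]
[ 0.598  -0.3764  0.012 ]
[ 0.4714 -0.3117  0.012 ]
[ 0.5178 -0.2259  0.012 ]
outlet [ 0.5350595 -0.289127 ] -27.473752218916633 res [[-0.00153564  0.00049928]
 [-0.00274102  0.00319258]
 [ 0.00203016 -0.00038122]
 [ 0.00224651 -0.00331064]]
side [ 0.6405 -0.2803  0.012 ] pred [ 0.6468 -0.2909]
side [ 0.5112 -0.2097  0.012 ] pred [ 0.5155 -0.2226]
side [ 0.4702 -0.3007  0.012 ] pred [ 0.4694 -0.3113]
hose top proj [355.57426554 220.16402955] [345.27510375 178.04930072] nut [354.32458197 220.50347547] block [352.91770538 220.88561902]
block px (353.14285714285717, 221.0)
handle [ 0.46471829 -0.07232384] [-0.84565812 -0.53372497] -147.74251678542785 -0.05519020652938386 0.060177550811770515
handle side [ 0.46156369 -0.07227201] [-0.86108565 -0.50845993] -149.4386989268856 -0.058079248998997926 0.05775697656726789
prong [0.57051996 0.01492692 0.0135    ]
prong [ 0.58989205 -0.01604107  0.0135    ]
throat corner [ 0.54206157 -0.00115389  0.0135    ]
throat corner [ 0.5667095  -0.03536847  0.0135    ]
amber [ 0.56727617 -0.42970304  0.06      ]
red [ 0.50362224 -0.42598169  0.06      ]
tube [array([ 0.677, -0.343,  0.01 ]), array([ 0.61 , -0.432,  0.01 ])]
```

View pics/t3.png

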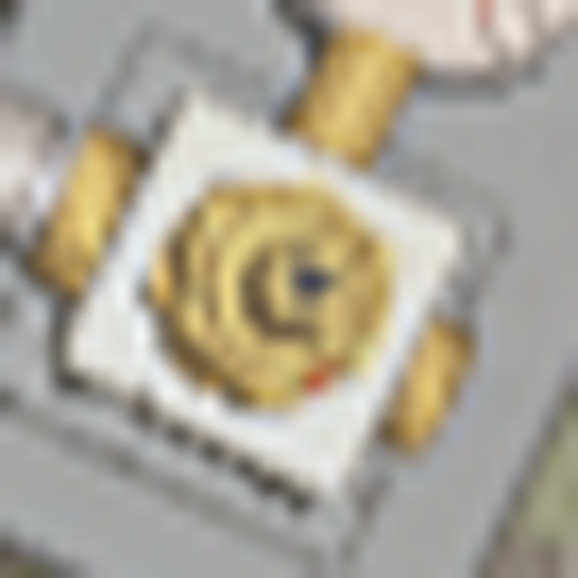

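```bash
cat >> h.py <<'E'
from scipy.spatial.transform import Rotation as Ro
def st():
    s=r.sense();R=Ro.from_quat(s['tool_rot']).as_matrix();psi=np.degrees(np.arctan2(R[1,0],R[0,0]))
    print('t',round(s['clock'],2),'p',s['ee_pos'].round(4),'psi',psi.round(2),'tilt',np.degrees(np.arccos(-R[2,2])).round(2),'F',s['ft_force'].round(2),'T',s['wrist_torque'].round(3),'op',round(s['opening'],4),'q',s['joints'].round(3)); return s,R,psi
def rel(target):
    s=r.sense();R=Ro.from_quat(s['tool_rot']).as_matrix();return 100*R.T@(np.array(target)-s['ee_pos'])
E
python3 - <<'E'
from h import *
t=cv2.imread('pics/top0.png');c=t[204:238,338:372].astype(int)
red=c[:,:,2]-c[:,:,1]
ys,xs=np.where(red>60);w=red[ys,xs];print(list(zip(xs+338,ys+204,w)))
p=(np.average(xs+338,weights=w),np.average(ys+204,weights=w));print(p)
o=np.array([.535,-.289])
for z in(.078,.084):
    d=ray('top',p,z)[:2]-o;print(z,d,np.degrees(np.arctan2(d[1],d[0])))
st();print(rel([.535,-.289,.20]))
E
```

```text
[(np.int64(356), np.int64(226), np.int64(81))]
(np.float64(356.0), np.float64(226.0))
0.078 [-0.01262321 -0.00435402] -160.9695517523127
0.084 [-0.01268861 -0.00373504] -163.59759211176572
t 0.1 p [ 0.289  -0.6095  0.3018] psi 25.37 tilt 0.09 F [ 0.61  0.27 -0.21] T [ 0.071  0.025 -0.017] op 0.0877 q [ 1.02   0.478  0.022  1.556 -0.012  1.109 -0.083]
[ 35.95886557 -18.40603223  10.20673446]
```

Run:
```python
from h import *
t=cv2.imread('pics/top0.png');c=t[204:238,338:372].astype(int)
print((c[:,:,2]-c[:,:,1])[18:26,12:25]);print(c[18:26,12:25,2])
I=np.array(cv2.imread('pics/top0.png'))
o=np.array([.535,-.289])
for a in range(-180,-130,10): print(a,proj('top',[*(o+.014*np.array([np.cos(np.radians(a)),np.sin(np.radians(a))])),.080]).round(2))
```

```text
[[22 17 18 18 19 17 17 22 24 27 23 -2 -1]
 [26 18 21 20 18 18 19 21 22 23 15 -2  1]
 [23 24 21 22 20 20 20 19 20  7  7 -2 15]
 [20 24 23 22 18 19 41 48 19  8  0  1 29]
 [29 20 25 25 21 21 81 36  3  4 -1 10 32]
 [ 7  7 19 25 25 17 19  4 -4 -3  2 23 32]
 [ 0 -1 -1  1  2  5 -3 -3 -1  0  7 26 32]
 [ 3  1 -1 -2 -2 -1 -2 -1 -1  2 12 27 33]]
[[152 230 140 103 173 162 170 207 188 169 204 223 219]
 [186 201 202 129 115 118 144 202 186 172 219 225 195]
 [182 181 203 187 197 192 164 201 179 201 221 218 181]
 [131 180 181 193 205 206 186 168 171 220 226 195 198]
 [152 127 177 204 204 173 179 194 196 222 219 163 208]
 [217 125 126 189 195 194 208 219 223 228 193 158 205]
 [232 203 190 193 192 216 222 222 224 222 151 156 202]
 [185 218 228 229 226 224 221 221 227 193 112 138 186]]
-180 [354.23 226.6 ]
-170 [355.27 226.5 ]
-160 [356.28 226.22]
-150 [357.22 225.76]
-140 [358.07 225.15]
```

>>> drive_tool --steps "8 -4 0 -20 0.2; 36 -18.4 9 -86 0.2; 36 -18.4 9 -86 0.2; 36 -18.4 9 -86 0.2; 36 -18.4 9 -86 0.2; 36 -18.4 9 -86 0.2; 36 -18.4 9 -86 0.2; 36 -18.4 9 -86 0.2; 36 -18.4 9 -86 0.2; 36 -18.4 9 -86 0.2; 36 -18.4 9 -86 0.2; 36 -18.4 9 -86 0.2; 36 -18.4 9 -86 0.2; 36 -18.4 9 -86 0.2; 36 -18.4 9 -86 0.2" --grip_force 20

```text
clock: 1.6
ee_pos: [0.5355, -0.2898, 0.2128]
tool_rot: [0.564, 0.825, -0.0, 0.0]
ft_force: [0.2, -0.1, -1.3]
opening: 0.0528
```

Run:
```python
from h import *
s=snapshot('side');crop(s,285,90,405,210,6,'s2.png')
st();print(rel([.535,-.289,.139]))
```

```text
t 1.65 p [ 0.5356 -0.2897  0.2128] psi 111.3 tilt 0.02 F [-0.16 -0.47 -0.57] T [-0.029 -0.129 -0.053] op 0.0528 q [ 0.694  0.497 -0.399  1.78   0.237  0.912  0.564]
[ 0.08374772 -0.0280819   7.38096462]
```

View pics/s2.png

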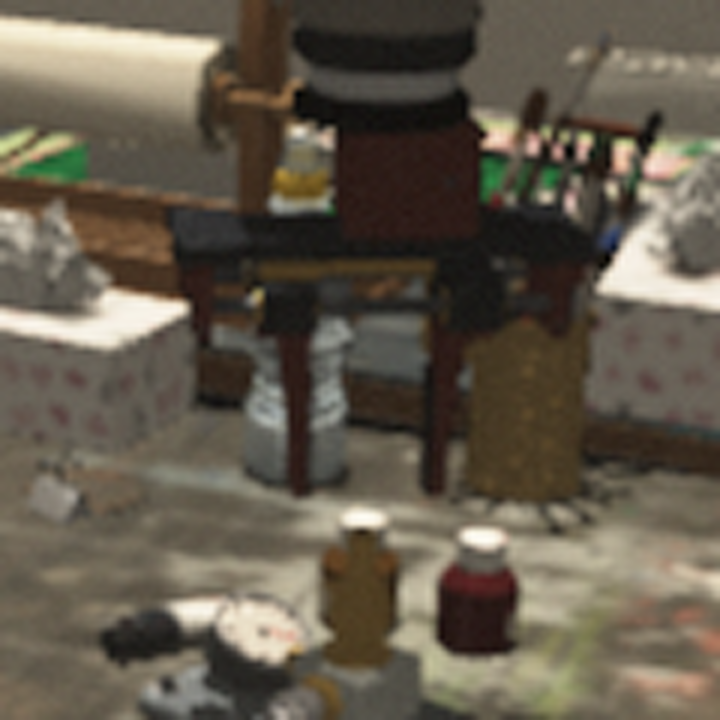

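>>> drive_tool --steps "0.1 0 3 0 0.2; 0.1 0 6 0 0.2; 0.1 0 7.1 0 0.2; 0.1 0 7.1 0 0.2; 0.1 0 7.1 0 0.2; 0.1 0 7.1 0 0.2"

```text
clock: 2.25
ee_pos: [0.5362, -0.2888, 0.1431]
tool_rot: [0.564, 0.826, 0.0, 0.001]
ft_force: [-0.5, -0.4, -0.5]
opening: 0.0528
```

Run:
```python
from h import *
s=snapshot('side');crop(s,300,130,400,230,6,'s3.png')
s=snapshot('top');crop(s,300,170,420,270,6,'t4.png')
st()
```

```text
t 2.35 p [ 0.536  -0.2888  0.143 ] psi 111.36 tilt 0.13 F [ 0.47  0.28 -0.84] T [-0.053 -0.157  0.046] op 0.0529 q [ 0.669  0.585 -0.371  1.824  0.288  0.784  0.522]
```

View pics/s3.png

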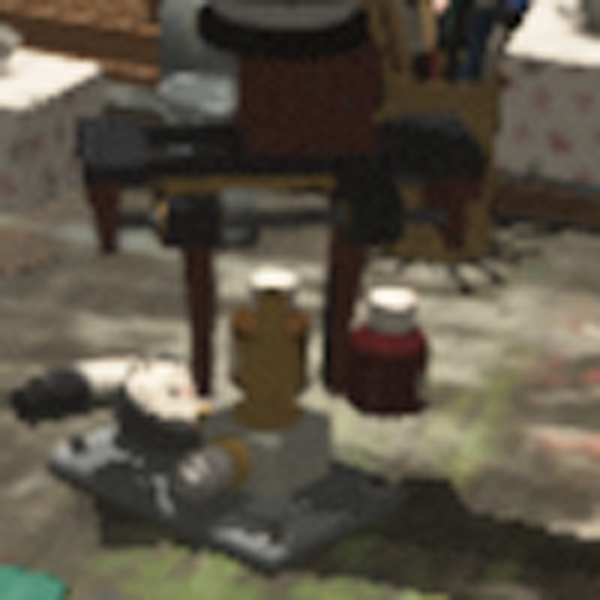

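>>> drive_tool --steps "-0.05 0 0.2 0 0.2; -0.05 0 0.2 0 -1; -0.05 0 0.2 0 -1; -0.05 0 0.2 0 -1; -0.05 0 0.2 0 -1; -0.05 0 0.2 0 -1; -0.05 0 0.2 0 -1; -0.05 0 0.2 0 -1" --grip_force 15

```text
clock: 3.15
ee_pos: [0.5355, -0.289, 0.1397]
tool_rot: [0.564, 0.826, -0.0, -0.0]
ft_force: [-0.5, -0.2, -0.3]
opening: 0.0283
```

Run:
```python
from h import *
st()
```

```text
t 3.15 p [ 0.5355 -0.289   0.1397] psi 111.37 tilt 0.0 F [-0.49 -0.17 -0.31] T [-0.052 -0.022 -0.012] op 0.0283 q [ 0.668  0.59  -0.37   1.825  0.29   0.781  0.521]
```

>>> drive_tool --steps "0 0 0 5 -1; 0 0 0 10 -1; 0 0 0 15 -1; 0 0 0 20 -1; 0 0 0 25 -1; 0 0 0 30 -1; 0 0 0 34 -1; 0 0 0 38 -1; 0 0 0 40 -1; 0 0 0 40 -1"

```text
clock: 4.15
ee_pos: [0.5356, -0.2889, 0.1395]
tool_rot: [0.812, 0.584, -0.0, 0.0]
ft_force: [1.5, 0.0, -3.8]
opening: 0.0286
```

Run:
```python
from h import *
st()
```

```text
t 4.15 p [ 0.5356 -0.2889  0.1395] psi 71.39 tilt 0.01 F [ 1.55  0.05 -3.82] T [-0.208 -0.284  0.019] op 0.0286 q [ 0.54   0.57  -0.197  1.834  0.155  0.753 -0.065]
```

>>> drive_tool --steps "0 0 0.01 4 -1; 0 0 0.02 8 -1; 0 0 0.02 10 -1; 0 0 0.02 10 -1"

```text
clock: 4.55
ee_pos: [0.5356, -0.2889, 0.1394]
tool_rot: [0.86, 0.511, 0.0, 0.0]
ft_force: [0.8, -0.6, -2.5]
opening: 0.0289
```

```bash
cat > q.py <<'E'
from h import *
s,R,psi=st() if 0 else (r.sense(),None,None)
R=Ro.from_quat(s['tool_rot']).as_matrix()
print(round(s['clock'],2),'psi',np.degrees(np.arctan2(R[1,0],R[0,0])).round(2),'z',s['ee_pos'][2].round(4),'F',s['ft_force'].round(1),'Tz',s['wrist_torque'][2].round(3),'tau7',s['tau'][6].round(3))
E
python3 q.py
```

```text
4.55 psi 61.43 z 0.1394 F [ 0.8 -0.6 -2.5] Tz 0.018 tau7 -0.366
```

>>> drive_tool --steps "0 0 0.01 3 -1; 0 0 0.01 4 -1; 0 0 0.01 4 -1"

```text
clock: 4.85
ee_pos: [0.5356, -0.289, 0.1394]
tool_rot: [0.877, 0.481, 0.0, 0.0]
ft_force: [1.8, 0.0, -3.1]
opening: 0.0287
```

```bash
python3 q.py
```

```text
4.85 psi 57.45 z 0.1394 F [ 1.8  0.  -3.1] Tz 0.022 tau7 -0.216
```

>>> drive_tool --steps "0 0 0 0 -1; 0 0 0.01 2 -1; 0 0 0.01 4 -1; 0 0 0.01 4 -1" --grip_force 30

```text
clock: 5.25
ee_pos: [0.5356, -0.289, 0.1393]
tool_rot: [0.894, 0.448, 0.0, 0.0]
ft_force: [2.7, -0.5, -3.4]
opening: 0.0281
```

```bash
python3 q.py
```

```text
5.25 psi 53.29 z 0.1393 F [ 2.7 -0.5 -3.4] Tz -0.011 tau7 -0.342
```

>>> drive_tool --steps "0 0 0.01 2 -1; 0 0 0.01 4 -1; 0 0 0.01 4 -1"

```text
clock: 5.55
ee_pos: [0.5356, -0.289, 0.1392]
tool_rot: [0.909, 0.417, 0.0, 0.0]
ft_force: [2.9, -0.6, -3.1]
opening: 0.0282
```

```bash
python3 q.py
```

```text
5.55 psi 49.28 z 0.1392 F [ 2.9 -0.6 -3.1] Tz 0.044 tau7 -0.345
```

>>> drive_tool --steps "0 0 0 1.5 -1; 0 0 0.01 3 -1; 0 0 0.01 3 -1"

```text
clock: 5.85
ee_pos: [0.5356, -0.289, 0.1392]
tool_rot: [0.919, 0.393, 0.0, 0.0]
ft_force: [2.6, -0.9, -1.5]
opening: 0.0285
```

```bash
python3 q.py
```

```text
5.85 psi 46.3 z 0.1392 F [ 2.6 -0.9 -1.5] Tz 0.041 tau7 -0.271
```

>>> drive_tool --steps "0 0 0 1.5 -1; 0 0 0 3 -1; 0 0 0 3 -1"

```text
clock: 6.15
ee_pos: [0.5356, -0.289, 0.1392]
tool_rot: [0.929, 0.369, 0.0, 0.0]
ft_force: [2.5, -1.9, -1.7]
opening: 0.0286
```

```bash
python3 q.py
```

```text
6.15 psi 43.3 z 0.1392 F [ 2.5 -1.9 -1.7] Tz 0.028 tau7 -0.271
```

>>> drive_tool --steps "0 0 0 1.5 -1; 0 0 0 3 -1; 0 0 0 3 -1"

```text
clock: 6.45
ee_pos: [0.5356, -0.289, 0.1391]
tool_rot: [0.939, 0.344, 0.0, 0.0]
ft_force: [2.9, -2.4, -1.4]
opening: 0.0278
```

```bash
python3 q.py
```

```text
6.45 psi 40.3 z 0.1391 F [ 2.9 -2.4 -1.4] Tz 0.045 tau7 -0.271
```

>>> drive_tool --steps "0 0 0.01 1.5 -1; 0 0 0.01 3 -1; 0 0 0.01 3 -1"

```text
clock: 6.75
ee_pos: [0.5356, -0.289, 0.1391]
tool_rot: [0.947, 0.32, 0.0, 0.0]
ft_force: [3.0, -1.3, -0.1]
opening: 0.0284
```

```bash
python3 q.py
```

```text
6.75 psi 37.3 z 0.1391 F [ 3.  -1.3 -0.1] Tz 0.083 tau7 -0.27
```

>>> drive_tool --steps "0 0 0 1 -1; 0 0 0 2 -1; 0 0 0 2 -1"

```text
clock: 7.05
ee_pos: [0.5356, -0.289, 0.1391]
tool_rot: [0.953, 0.303, 0.0, 0.0]
ft_force: [3.8, -2.6, -0.4]
opening: 0.0284
```

```bash
python3 q.py
```

```text
7.05 psi 35.33 z 0.1391 F [ 3.8 -2.6 -0.4] Tz 0.002 tau7 -0.197
```

>>> drive_tool --steps "0 0 0 1 -1; 0 0 0 2 -1; 0 0 0 2 -1"

```text
clock: 7.35
ee_pos: [0.5356, -0.289, 0.139]
tool_rot: [0.958, 0.287, 0.0, 0.0]
ft_force: [3.1, -1.2, 0.6]
opening: 0.0283
```

```bash
python3 q.py
```

```text
7.35 psi 33.32 z 0.139 F [ 3.1 -1.2  0.6] Tz 0.124 tau7 -0.197
```

>>> drive_tool --steps "0 0 0 0 -1"

```text
clock: 7.45
ee_pos: [0.5356, -0.289, 0.139]
tool_rot: [0.958, 0.287, 0.0, 0.0]
ft_force: [2.6, -1.6, 0.6]
opening: 0.0285
```

```bash
python3 q.py
```

```text
7.45 psi 33.37 z 0.139 F [ 2.6 -1.6  0.6] Tz 0.029 tau7 -0.067
```

>>> drive_tool --steps "0 0 0 1 -1; 0 0 0 1 -1"

```text
clock: 7.65
ee_pos: [0.5356, -0.289, 0.139]
tool_rot: [0.96, 0.278, 0.0, 0.0]
ft_force: [3.7, -1.5, 0.3]
opening: 0.0284
```

```bash
python3 q.py
```

```text
7.65 psi 32.32 z 0.139 F [ 3.7 -1.5  0.3] Tz 0.07 tau7 -0.177
```

>>> drive_tool --steps "0 0 0 1 -1; 0 0 0 1 -1"

```text
clock: 7.85
ee_pos: [0.5356, -0.289, 0.139]
tool_rot: [0.963, 0.27, 0.0, 0.0]
ft_force: [4.2, -1.4, -0.3]
opening: 0.0279
```

```bash
python3 q.py
```

```text
7.85 psi 31.32 z 0.139 F [ 4.2 -1.4 -0.3] Tz 0.07 tau7 -0.179
```

>>> drive_tool --steps "0 0 0 1.5 -1; 0 0 0 3 -1; 0 0 0 3 -1"

```text
clock: 8.15
ee_pos: [0.5356, -0.289, 0.139]
tool_rot: [0.97, 0.244, 0.0, 0.0]
ft_force: [3.3, -2.2, 0.1]
opening: 0.0285
```

```bash
python3 q.py
```

```text
8.15 psi 28.29 z 0.139 F [ 3.3 -2.2  0.1] Tz 0.034 tau7 -0.27
```

>>> drive_tool --steps "0 0 0.01 1.5 -1; 0 0 0.01 3 -1; 0 0 0.01 3 -1"

```text
clock: 8.45
ee_pos: [0.5356, -0.289, 0.1389]
tool_rot: [0.976, 0.219, 0.0, 0.0]
ft_force: [3.4, -1.9, 0.6]
opening: 0.0285
```

```bash
python3 q.py
```

```text
8.45 psi 25.3 z 0.1389 F [ 3.4 -1.9  0.6] Tz 0.032 tau7 -0.269
```

Total 86° so far, still free.

>>> drive_tool --steps "0 0 0 1.5 -1; 0 0 0 3 -1; 0 0 0 3 -1"

```text
clock: 8.75
ee_pos: [0.5356, -0.289, 0.1389]
tool_rot: [0.981, 0.193, 0.0, 0.0]
ft_force: [4.0, -3.2, 0.9]
opening: 0.0281
```

```bash
python3 q.py
```

```text
8.75 psi 22.3 z 0.1389 F [ 4.  -3.2  0.9] Tz 0.079 tau7 -0.269
```

>>> drive_tool --steps "0 0 0.01 1.5 -1; 0 0 0.01 3 -1; 0 0 0.01 3 -1"

```text
clock: 9.05
ee_pos: [0.5356, -0.289, 0.1388]
tool_rot: [0.986, 0.168, 0.0, 0.0]
ft_force: [3.5, -3.0, 1.0]
opening: 0.0282
```

```bash
python3 q.py
```

```text
9.05 psi 19.3 z 0.1388 F [ 3.5 -3.   1. ] Tz -0.039 tau7 -0.268
```

>>> drive_tool --steps "0 0 0 1.5 -1; 0 0 0 3 -1; 0 0 0 3 -1"

```text
clock: 9.35
ee_pos: [0.5356, -0.2891, 0.1389]
tool_rot: [0.99, 0.142, 0.0, 0.0]
ft_force: [4.6, -2.9, 1.4]
opening: 0.0285
```

```bash
python3 q.py
```

```text
9.35 psi 16.28 z 0.1389 F [ 4.6 -2.9  1.4] Tz 0.078 tau7 -0.27
```

>>> drive_tool --steps "0 0 0 1.5 -1; 0 0 0 3 -1; 0 0 0 3 -1"

```text
clock: 9.65
ee_pos: [0.5356, -0.2891, 0.1388]
tool_rot: [0.993, 0.116, 0.0, 0.0]
ft_force: [3.2, -2.7, 2.2]
opening: 0.0282
```

```bash
python3 q.py
```

```text
9.65 psi 13.3 z 0.1388 F [ 3.2 -2.7  2.2] Tz 0.21 tau7 -0.399
```

>>> drive_tool --steps "0 0 0 0 -1"

```text
clock: 9.75
ee_pos: [0.5356, -0.289, 0.1389]
tool_rot: [0.993, 0.116, 0.0, 0.0]
ft_force: [4.5, -3.3, 0.6]
opening: 0.0282
```

```bash
python3 q.py
```

```text
9.75 psi 13.34 z 0.1389 F [ 4.5 -3.3  0.6] Tz 0.195 tau7 -0.217
```

>>> drive_tool --steps "0 0 0 0 -1"

```text
clock: 9.85
ee_pos: [0.5356, -0.2891, 0.1389]
tool_rot: [0.993, 0.116, 0.0, 0.0]
ft_force: [4.5, -2.8, 1.3]
opening: 0.0285
```

```bash
python3 q.py
```

```text
9.85 psi 13.34 z 0.1389 F [ 4.5 -2.8  1.3] Tz 0.215 tau7 -0.203
```

>>> drive_tool --steps "0 0 0 0.7 -1; 0 0 0 0.7 -1"

```text
clock: 10.05
ee_pos: [0.5356, -0.2891, 0.1389]
tool_rot: [0.994, 0.11, 0.0, 0.0]
ft_force: [4.0, -2.9, 0.6]
opening: 0.0282
```

```bash
python3 q.py
```

```text
10.05 psi 12.63 z 0.1389 F [ 4.  -2.9  0.6] Tz 0.287 tau7 -0.318
```

>>> drive_tool --steps "0 0 0 0 -1"

```text
clock: 10.15
ee_pos: [0.5356, -0.289, 0.1388]
tool_rot: [0.994, 0.11, 0.0, 0.0]
ft_force: [4.0, -3.1, 0.4]
opening: 0.0282
```

```bash
python3 q.py
```

```text
10.15 psi 12.65 z 0.1388 F [ 4.  -3.1  0.4] Tz 0.25 tau7 -0.239
```

>>> drive_tool --steps "0 0 0 0 0.3; 0 0 0 0 0.3; 0 0 0 0 0.3; 0 0 0 0 0.3; 0 0 -4 0 0.3; 0 0 -8 0 0.3; 0 0 -8 0 0.3; 0 0 -8 0 0.3"

```text
clock: 10.95
ee_pos: [0.5357, -0.289, 0.2196]
tool_rot: [0.994, 0.11, 0.001, 0.0]
ft_force: [-0.8, -0.2, -0.7]
opening: 0.057
```

Run:
```python
from h import *
st()
u=np.array([.846,.534])/np.hypot(.846,.534)
u=np.array([np.cos(np.radians(31.6)),np.sin(np.radians(31.6))])
mu=np.array([.4645,-.0722])
print('grip',mu+.0185*u, rel([*(mu+.0185*u),.22]))
```

```text
t 10.95 p [ 0.5357 -0.289   0.2196] psi 12.66 tilt 0.09 F [-0.8  -0.22 -0.74] T [ 0.039  0.007 -0.021] op 0.057 q [ 0.335  0.456  0.075  1.802 -0.043  0.883 -0.92 ]
grip [ 0.48025695 -0.06250626] [ -0.4412695  -23.31113341  -0.05842369]
```

>>> drive_tool --steps "0 -4 0 -8 0.3; 0 -8 0 -16 0.3; -0.2 -12 0 -24 0.3; -0.4 -16 0 -32 0.3; -0.4 -20 0 -40 0.3; -0.4 -23.3 0 -48 0.3; -0.4 -23.3 0 -56 0.3; -0.4 -23.3 0 -64 0.3; -0.4 -23.3 0 -72 0.3; -0.4 -23.3 0 -80 0.3; -0.4 -23.3 0 -88 0.3; -0.4 -23.3 0 -96 0.3; -0.4 -23.3 0 -104 0.3; -0.4 -23.3 0 -112 0.3; -0.4 -23.3 0 -120 0.3; -0.4 -23.3 0 -128 0.3; -0.4 -23.3 0 -136 0.3; -0.4 -23.3 0 -144 0.3; -0.4 -23.3 0 -152 0.3; -0.4 -23.3 0 -160 0.3"

```text
clock: 12.95
ee_pos: [0.4794, -0.0623, 0.2173]
tool_rot: [0.061, 0.998, 0.0, -0.002]
ft_force: [-0.4, -0.1, -0.5]
opening: 0.0572
```

Run:
```python
from h import *
t=snapshot('top');cv2.imwrite('pics/top1.png',t[:,:,::-1]);crop(t,338,204,372,238,17,'t5.png');
st()
```

```text
t 13.0 p [ 0.4793 -0.0625  0.2173] psi 173.39 tilt 0.18 F [-0.01 -0.73  0.63] T [ 0.066 -0.122 -0.008] op 0.057 q [ 0.476  0.327 -0.559  2.054  0.233  0.824  1.237]
```

View pics/top1.png

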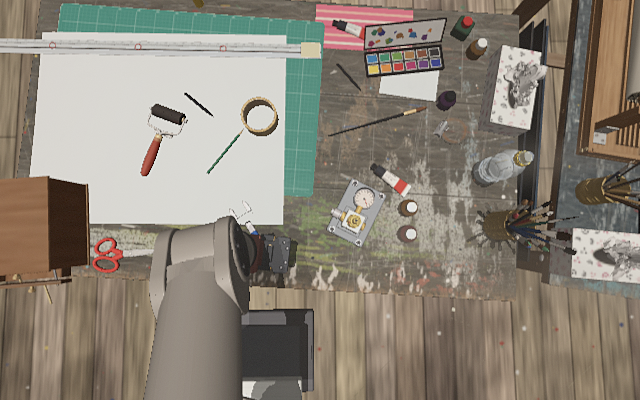

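View pics/t5.png

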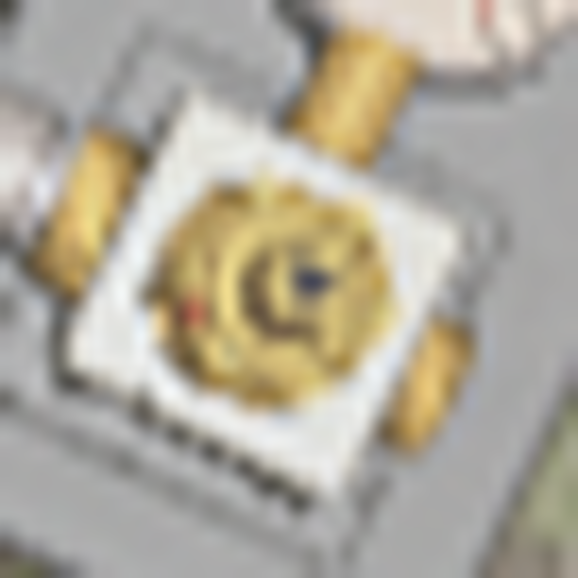

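>>> drive_tool --steps "-0.1 0 2 -8 0.3; -0.1 0 5 -16 0.3; -0.1 0 8 -24 0.3; -0.1 0 10 -32 0.3; -0.1 0 10 -38 0.3; -0.1 0 10 -38 0.3; -0.1 0 10 -38 0.3"

```text
clock: 13.7
ee_pos: [0.4811, -0.0625, 0.1183]
tool_rot: [-0.262, 0.965, 0.0, -0.0]
ft_force: [0.4, 0.0, 0.2]
opening: 0.0572
```

Run:
```python
from h import *
t=snapshot('side');crop(t,270,180,410,290,5,'s4.png');
st();print(rel([.4803,-.0625,.084]))
```

```text
t 13.75 p [ 0.4814 -0.0626  0.1187] psi -149.54 tilt 0.02 F [ 0.02 -0.23  0.29] T [ 0.069 -0.063 -0.008] op 0.0571 q [ 0.502  0.517 -0.612  2.11   0.485  0.655  1.66 ]
[0.0871488  0.05730822 3.46672017]
```

View pics/s4.png

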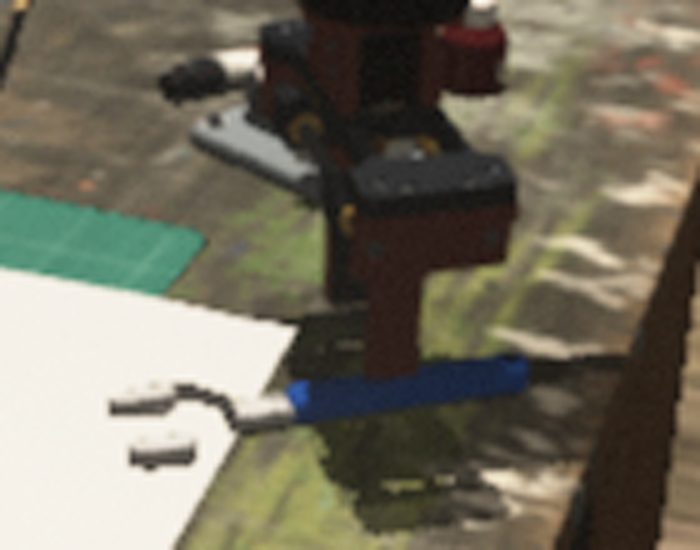

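>>> drive_tool --steps "0 0.05 2 -1 0.3; 0 0.05 3.4 -1 0.3; 0 0.05 3.5 -1 0.3; 0 0.05 3.5 -1 0.3; 0 0.05 3.5 -1 -1; 0 0.05 3.5 -1 -1; 0 0.05 3.5 -1 -1; 0 0.05 3.5 -1 -1; 0 0.05 3.5 -1 -1; 0 0.05 3.5 -1 -1; 0 0.05 3.5 -1 -1; 0 0.05 3.5 -1 -1" --grip_force 50

```text
clock: 14.95
ee_pos: [0.4812, -0.0621, 0.0839]
tool_rot: [-0.273, 0.962, 0.0, -0.0]
ft_force: [-1.8, 1.0, 3.2]
opening: 0.0164
```

Run:
```python
from h import *
st()
```

```text
t 14.95 p [ 0.4812 -0.0621  0.0839] psi -148.32 tilt 0.0 F [-1.81  1.04  3.24] T [0.29  0.167 0.09 ] op 0.0164 q [ 0.461  0.575 -0.566  2.124  0.553  0.589  1.62 ]
```

>>> drive_tool --steps "0 0 -2 0 -1; 0 0 -5 0 -1; 0 0 -9 0 -1; 0 0 -12 0 -1; 0 0 -12 0 -1; 0 0 -12 0 -1"

```text
clock: 15.55
ee_pos: [0.481, -0.0626, 0.2036]
tool_rot: [-0.272, 0.962, -0.0, 0.0]
ft_force: [-0.9, -0.5, -1.5]
opening: 0.0165
```

Run:
```python
from h import *
s,R,p=st()
t=snapshot('side');cv2.imwrite('pics/side5.png',t[:,:,::-1]);crop(t,220,130,400,260,4,'s5.png');
t=snapshot('top');cv2.imwrite('pics/top5.png',t[:,:,::-1]);crop(t,200,170,330,270,6,'t6.png')
```

```text
t 15.55 p [ 0.481  -0.0626  0.2036] psi -148.38 tilt 0.05 F [-0.89 -0.53 -1.46] T [ 0.068 -0.09   0.018] op 0.0165 q [ 0.602  0.385 -0.718  2.056  0.345  0.82   1.803]
```

View pics/s5.png

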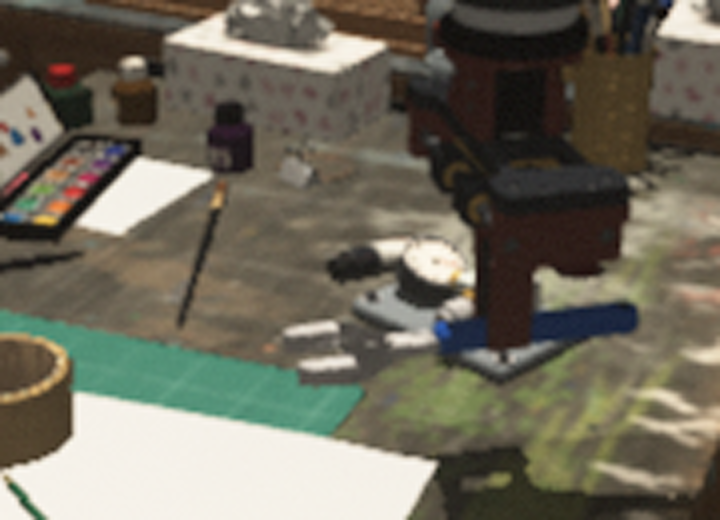

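View pics/t6.png

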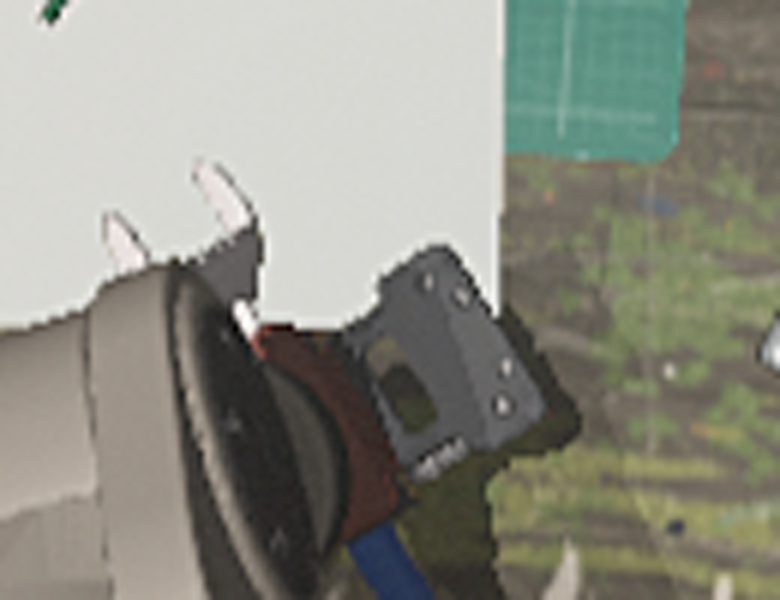

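Run:
```python
from h import *
f=lambda p,s,x0,y0:((p[0]+.5)/s+x0-.5,(p[1]+.5)/s+y0-.5)
tcp=np.array([.481,-.0626]);u=np.array([np.cos(np.radians(31.62)),np.sin(np.radians(31.62))]);v=np.array([-u[1],u[0]])
for z in(.128,.132):
  P=[ray('top',f(p,6,200,170),z)[:2] for p in [(108,213),(200,160)]]
  for a in P: print(z,a.round(4),'along',(a-tcp)@u,'lat',(a-tcp)@v)
# side view prong tip estimates
for z in(.132,):
  for p in [(285,330),(300,363)]:
    a=ray('side',f(p,4,220,130),z)[:2];print('side',a.round(4),(a-tcp)@u,(a-tcp)@v)
# blue rear end in side
```

```text
0.128 [0.5707 0.0151] along 0.1170717798013393 lat 0.019147731442165847
0.128 [ 0.5898 -0.0182] along 0.1159427230414126 lat -0.01924575545632979
0.132 [0.5704 0.014 ] along 0.11626960506303838 lat 0.018383622721972068
0.132 [ 0.5894 -0.0191] along 0.11514607257688281 lat -0.01982201167859352
side [ 0.5908 -0.0178] 0.11702709500771528 -0.019413036863151687
side [0.5702 0.0145] 0.11632411583362633 0.01886451616640933
```

Run:
```python
from h import *
print(rel([.41,-.2,.215]),rel([.3943,-.3314,.2]),rel([.3943,-.3314,.152]))
```

```text
[13.19790973 -8.02194623 -1.24791432] [ 21.42746311 -18.38490189   0.25478358] [ 21.41739458 -18.39165021   5.05476828]
```

>>> drive_tool --steps "3 -2 -1 0 -1; 6.5 -4 -1 2 -1; 10 -6 -1 5 -1; 13 -8 -1 7 -1; 15 -10.5 -1 9 -1; 17.5 -13.5 -1 12 -1; 20 -16.5 -0.5 14 -1; 21.4 -18.4 0.2 14.9 -1; 21.4 -18.4 0.2 14.9 -1; 21.4 -18.4 0.2 14.9 -1; 21.4 -18.4 3 14.9 -1; 21.4 -18.4 5 14.9 -1; 21.4 -18.4 5 14.9 -1; 21.4 -18.4 5 14.9 -1"

```text
clock: 17.05
ee_pos: [0.3963, -0.3296, 0.1539]
tool_rot: [-0.147, 0.989, 0.001, -0.0]
ft_force: [0.1, -0.9, -0.9]
opening: 0.0166
```

Run:
```python
from h import *
s,R,p=st()
t=snapshot('side');cv2.imwrite('pics/side6.png',t[:,:,::-1]);crop(t,285,130,425,240,5,'s6.png');
t=snapshot('top');cv2.imwrite('pics/top6.png',t[:,:,::-1]);crop(t,310,180,410,270,7,'t7.png')
print(rel([.3943,-.3314,.152]))
```

```text
t 17.05 p [ 0.3963 -0.3296  0.1539] psi -163.08 tilt 0.07 F [ 0.06 -0.93 -0.89] T [ 0.063 -0.114  0.013] op 0.0166 q [ 1.003  0.473 -0.531  2.029  0.352  0.729  2.12 ]
[ 0.24466482 -0.00117431  0.27875687]
```

View pics/s6.png

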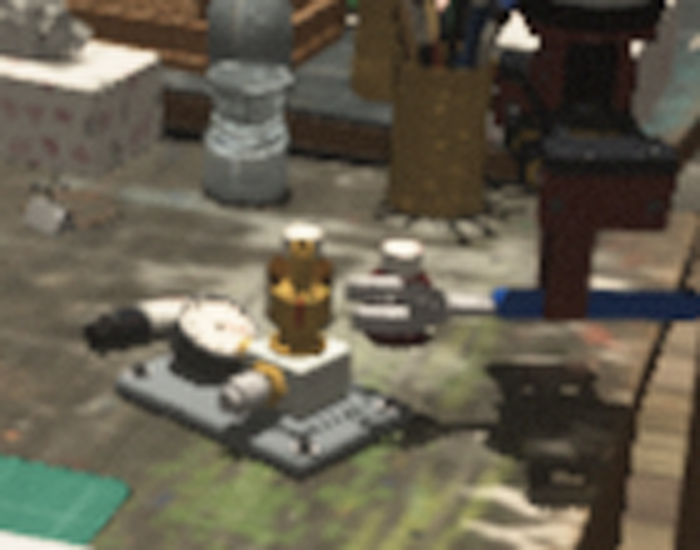

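View pics/t7.png

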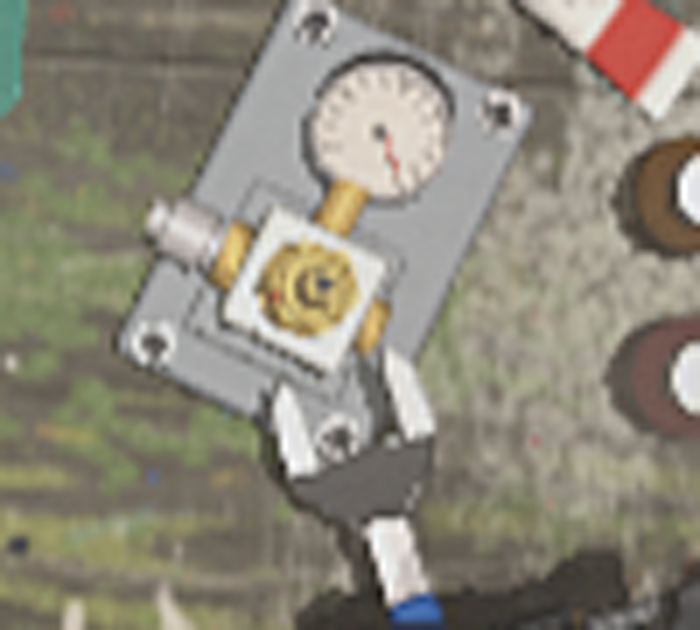

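```bash
cat > sp.py <<'E'
from h import *
s,R,p=st()
n=np.array([.5356,-.289])
a=np.radians(p+180);u=np.array([np.cos(a),np.sin(a)]);v=np.array([-u[1],u[0]]);d=n-s['ee_pos'][:2]
F=s['ft_force'][:2]
print('xdir',round((p+180+180)%360-180,2),'along',(d@u).round(4),'lat(+tool y)',(d@v).round(4),'Fu',(F@u).round(1),'Fv',(F@v).round(1),'Fz',s['ft_force'][2].round(1),'M',(s['wrist_torque'][2]+np.cross(-d,F)).round(3))
E
python3 sp.py
```

```text
t 17.15 p [ 0.3966 -0.3307  0.1548] psi -163.15 tilt 0.09 F [-0.44 -0.99 -1.31] T [ 0.04  -0.167 -0.025] op 0.0166 q [ 1.004  0.472 -0.53   2.028  0.352  0.729  2.12 ]
xdir 16.85 along 0.1451 lat(+tool y) -0.0004 Fu -0.7 Fv -0.8 Fz -1.3 M 0.094sp.py:6: DeprecationWarning: Arrays of 2-dimensional vectors are deprecated. Use arrays of 3-dimensional vectors instead. (deprecated in NumPy 2.0)
  print('xdir',round((p+180+180)%360-180,2),'along',(d@u).round(4),'lat(+tool y)',(d@v).round(4),'Fu',(F@u).round(1),'Fv',(F@v).round(1),'Fz',s['ft_force'][2].round(1),'M',(s['wrist_torque'][2]+np.cross(-d,F)).round(3))
```

>>> drive_tool --steps "0 0 0.2 0 -1; 0 0 0.2 0 -1; 0 0 0.2 0 -1"

```text
clock: 17.45
ee_pos: [0.3958, -0.3313, 0.1522]
tool_rot: [-0.146, 0.989, -0.0, 0.0]
ft_force: [0.2, -0.2, -2.1]
opening: 0.0168
```

```bash
python3 -W ignore sp.py
```

```text
t 17.45 p [ 0.3958 -0.3313  0.1522] psi -163.24 tilt 0.04 F [ 0.24 -0.16 -2.08] T [ 0.062 -0.169 -0.008] op 0.0168 q [ 1.003  0.476 -0.527  2.03   0.356  0.724  2.117]
xdir 16.76 along 0.1461 lat(+tool y) 0.0002 Fu 0.2 Fv -0.2 Fz -2.1 M 0.024
```

Aligned within 0.2 mm. Sliding in slowly.

>>> drive_tool --steps "-0.7 0 0 0 -1; -1.4 0 0 0 -1; -2 0 0 0 -1; -2.5 0 0 0 -1; -2.8 0 0 0 -1; -2.8 0 0 0 -1"

```text
clock: 18.05
ee_pos: [0.4231, -0.3228, 0.1517]
tool_rot: [-0.146, 0.989, 0.0, 0.0]
ft_force: [0.5, -0.3, -1.4]
opening: 0.0166
```

```bash
python3 -W ignore sp.py
```

```text
t 18.05 p [ 0.4231 -0.3228  0.1517] psi -163.19 tilt 0.02 F [ 0.47 -0.33 -1.44] T [ 0.112 -0.105  0.034] op 0.0166 q [ 0.954  0.498 -0.525  1.993  0.362  0.742  2.075]
xdir 16.81 along 0.1175 lat(+tool y) -0.0002 Fu 0.4 Fv -0.4 Fz -1.4 M 0.086
```

>>> drive_tool --steps "-0.3 0 0 0 -1; -0.6 0 0 0 -1; -0.8 0 0 0 -1; -0.8 0 0 0 -1"

```text
clock: 18.45
ee_pos: [0.4305, -0.3207, 0.1518]
tool_rot: [-0.146, 0.989, -0.0, 0.0]
ft_force: [0.6, -0.2, -1.7]
opening: 0.0167
```

```bash
python3 -W ignore sp.py
```

```text
t 18.45 p [ 0.4305 -0.3207  0.1518] psi -163.22 tilt 0.02 F [ 0.59 -0.19 -1.69] T [ 0.072 -0.099 -0.008] op 0.0167 q [ 0.941  0.504 -0.524  1.982  0.363  0.747  2.064]
xdir 16.78 along 0.1098 lat(+tool y) -0.0 Fu 0.5 Fv -0.4 Fz -1.7 M 0.031
```

>>> drive_tool --steps "-0.2 0 0 0 -1; -0.3 0 0 0 -1; -0.3 0 0 0 -1"

```text
clock: 18.75
ee_pos: [0.4332, -0.3199, 0.1518]
tool_rot: [-0.146, 0.989, -0.0, 0.0]
ft_force: [0.1, -0.4, -2.1]
opening: 0.0166
```

```bash
python3 -W ignore sp.py;  python3 - <<'E'
from h import *
t=snapshot('side');crop(t,285,130,425,240,5,'s7.png')
t=snapshot('top');cv2.imwrite('pics/top7.png',t[:,:,::-1]);crop(t,320,190,390,250,11,'t8.png')
E
```

```text
t 18.75 p [ 0.4332 -0.3199  0.1518] psi -163.23 tilt 0.01 F [ 0.14 -0.39 -2.13] T [ 0.113 -0.206 -0.059] op 0.0166 q [ 0.936  0.506 -0.524  1.978  0.364  0.749  2.06 ]
xdir 16.77 along 0.107 lat(+tool y) 0.0001 Fu 0.0 Fv -0.4 Fz -2.1 M -0.015
```

View pics/s7.png

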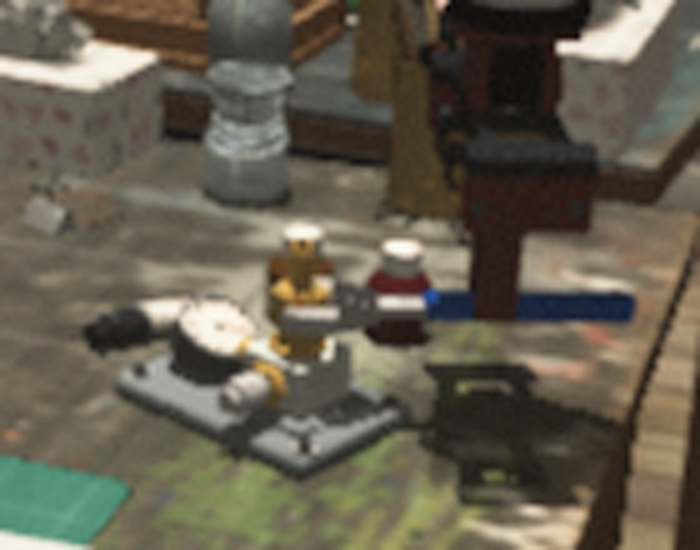

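View pics/t8.png

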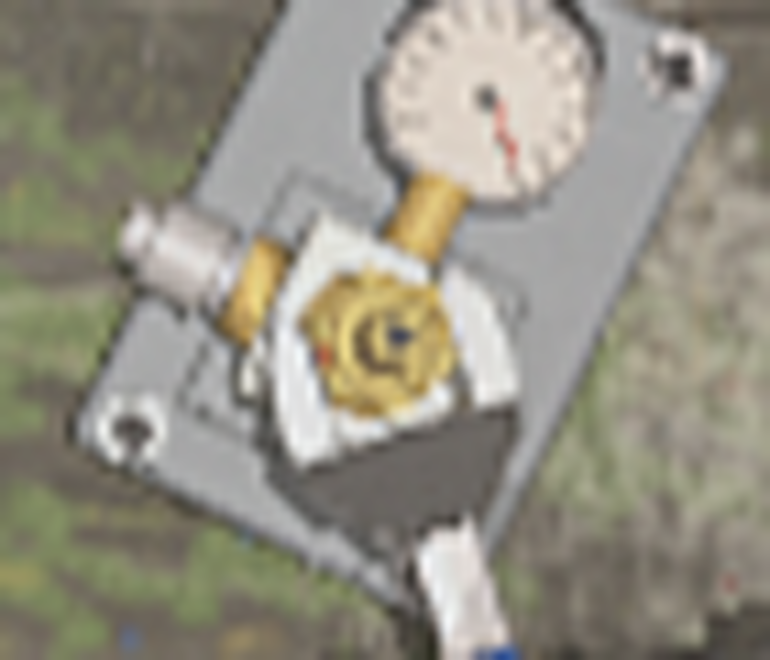

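>>> drive_tool --steps "-0.1 0 0 0 -1; -0.15 0 0 0 -1; -0.15 0 0 0 -1"

```text
clock: 19.15
ee_pos: [0.4345, -0.3195, 0.1518]
tool_rot: [-0.146, 0.989, -0.0, 0.0]
ft_force: [0.1, -1.1, -2.2]
opening: 0.0164
```

```bash
python3 -W ignore sp.py
```

```text
t 19.15 p [ 0.4345 -0.3195  0.1518] psi -163.23 tilt 0.0 F [ 0.11 -1.05 -2.2 ] T [-0.003 -0.121  0.004] op 0.0164 q [ 0.934  0.507 -0.524  1.976  0.364  0.75   2.058]
xdir 16.77 along 0.1056 lat(+tool y) 0.0 Fu -0.2 Fv -1.0 Fz -2.2 M 0.114
```

>>> drive_tool --steps "-0.1 0 0 0 -1; -0.1 0 0 0 -1; -0.1 0 0 0 -1"

```text
clock: 19.45
ee_pos: [0.4355, -0.3192, 0.1518]
tool_rot: [-0.146, 0.989, -0.0, 0.0]
ft_force: [0.9, -0.1, -1.0]
opening: 0.0165
```

```bash
python3 -W ignore sp.py
```

```text
t 19.45 p [ 0.4355 -0.3192  0.1518] psi -163.23 tilt 0.0 F [ 0.89 -0.12 -0.99] T [-0.034 -0.108 -0.053] op 0.0165 q [ 0.932  0.508 -0.524  1.975  0.364  0.751  2.056]
xdir 16.77 along 0.1046 lat(+tool y) 0.0 Fu 0.8 Fv -0.4 Fz -1.0 M -0.014
```

>>> drive_tool --steps "-0.05 0 0 0 -1; -0.1 0 0 0 -1; -0.1 0 0 0 -1"

```text
clock: 19.75
ee_pos: [0.4359, -0.3191, 0.1516]
tool_rot: [-0.146, 0.989, 0.0, -0.001]
ft_force: [-2.2, -1.0, -0.4]
opening: 0.0164
```

```bash
python3 -W ignore sp.py
```

```text
t 19.75 p [ 0.4359 -0.3191  0.1516] psi -163.25 tilt 0.06 F [-2.19 -1.02 -0.44] T [-0.156  0.394 -0.105] op 0.0164 q [ 0.931  0.509 -0.523  1.974  0.365  0.752  2.055]
xdir 16.75 along 0.1042 lat(+tool y) 0.0001 Fu -2.4 Fv -0.3 Fz -0.4 M -0.068
```

>>> drive_tool --steps "0.12 0 0 0 -1; 0.12 0.37 0 2 -1; 0.09 0.73 0 4 -1; 0.09 0.73 0 4 -1"

```text
clock: 20.15
ee_pos: [0.4336, -0.3117, 0.1519]
tool_rot: [-0.111, 0.994, -0.0, 0.0]
ft_force: [-0.8, -0.8, -1.5]
opening: 0.017
```

```bash
python3 -W ignore sp.py
```

```text
t 20.15 p [ 0.4336 -0.3117  0.1519] psi -167.21 tilt 0.02 F [-0.77 -0.83 -1.53] T [-0.129  0.035 -0.049] op 0.017 q [ 0.913  0.497 -0.51   1.989  0.352  0.741  1.986]
xdir 12.79 along 0.1045 lat(+tool y) -0.0004 Fu -0.9 Fv -0.6 Fz -1.5 M 0.018
```

>>> drive_tool --steps "0.02 0.18 0 1 -1; 0.02 0.35 0 2 -1; 0.02 0.35 0 2 -1"

```text
clock: 20.45
ee_pos: [0.4326, -0.3086, 0.1518]
tool_rot: [-0.094, 0.996, -0.0, 0.0]
ft_force: [-0.6, 0.2, -1.1]
opening: 0.0168
```

```bash
python3 -W ignore sp.py
```

```text
t 20.45 p [ 0.4326 -0.3086  0.1518] psi -169.24 tilt 0.02 F [-0.57  0.23 -1.14] T [-0.029 -0.153  0.005] op 0.0168 q [ 0.904  0.492 -0.502  1.996  0.345  0.736  1.951]
xdir 10.76 along 0.1048 lat(+tool y) 0.0 Fu -0.5 Fv 0.3 Fz -1.1 M -0.03
```

>>> drive_tool --steps "0 0.18 0 1 -1; -0.01 0.36 0 2 -1; -0.01 0.36 0 2 -1"

```text
clock: 20.75
ee_pos: [0.4319, -0.3051, 0.1518]
tool_rot: [-0.076, 0.997, -0.0, 0.0]
ft_force: [0.6, -0.7, -1.3]
opening: 0.0168
```

```bash
python3 -W ignore sp.py
```

```text
t 20.75 p [ 0.4319 -0.3051  0.1518] psi -171.26 tilt 0.01 F [ 0.63 -0.69 -1.35] T [-0.055 -0.065 -0.075] op 0.0168 q [ 0.894  0.487 -0.495  2.002  0.339  0.732  1.915]
xdir 8.74 along 0.1049 lat(+tool y) 0.0001 Fu 0.5 Fv -0.8 Fz -1.3 M 0.007
```

>>> drive_tool --steps "0 0.18 0 1 -1; -0.01 0.36 0 2 -1; -0.01 0.36 0 2 -1"

```text
clock: 21.05
ee_pos: [0.4315, -0.3015, 0.1518]
tool_rot: [-0.059, 0.998, -0.0, 0.0]
ft_force: [0.3, -0.3, -1.9]
opening: 0.0163
```

```bash
python3 -W ignore sp.py
```

```text
t 21.05 p [ 0.4315 -0.3015  0.1518] psi -173.27 tilt 0.01 F [ 0.33 -0.32 -1.85] T [-0.142 -0.145 -0.14 ] op 0.0163 q [ 0.883  0.482 -0.487  2.008  0.333  0.728  1.88 ]
xdir 6.73 along 0.1048 lat(+tool y) 0.0002 Fu 0.3 Fv -0.4 Fz -1.9 M -0.102
```

>>> drive_tool --steps "0 0.18 0 1 -1; -0.01 0.36 0 2 -1; -0.01 0.36 0 2 -1"

```text
clock: 21.35
ee_pos: [0.4312, -0.298, 0.1518]
tool_rot: [-0.041, 0.999, -0.0, 0.0]
ft_force: [0.8, -1.7, -0.2]
opening: 0.0165
```

```bash
python3 -W ignore sp.py
```

```text
t 21.35 p [ 0.4312 -0.298   0.1518] psi -175.27 tilt 0.01 F [ 0.76 -1.67 -0.24] T [-0.212 -0.171 -0.026] op 0.0165 q [ 0.872  0.478 -0.48   2.014  0.327  0.724  1.844]
xdir 4.73 along 0.1048 lat(+tool y) 0.0003 Fu 0.6 Fv -1.7 Fz -0.2 M 0.155
```

>>> drive_tool --steps "0 0.18 0 1 -1; -0.01 0.37 0 2 -1; -0.01 0.37 0 2 -1"

```text
clock: 21.65
ee_pos: [0.431, -0.2943, 0.1518]
tool_rot: [-0.024, 1.0, -0.0, 0.0]
ft_force: [0.8, -1.5, -2.4]
opening: 0.0164
```

```bash
python3 -W ignore sp.py
```

```text
t 21.65 p [ 0.431  -0.2943  0.1518] psi -177.26 tilt 0.02 F [ 0.78 -1.46 -2.38] T [-0.337 -0.309 -0.153] op 0.0164 q [ 0.861  0.474 -0.473  2.019  0.321  0.72   1.808]
xdir 2.74 along 0.1047 lat(+tool y) 0.0003 Fu 0.7 Fv -1.5 Fz -2.4 M 0.005
```

>>> drive_tool --steps "0 0.18 0 1 -1; -0.01 0.37 0 2 -1; -0.01 0.37 0 2 -1"

```text
clock: 21.95
ee_pos: [0.431, -0.2906, 0.1518]
tool_rot: [-0.006, 1.0, -0.0, 0.0]
ft_force: [0.5, -1.4, -2.7]
opening: 0.0165
```

```bash
python3 -W ignore sp.py
```

```text
t 21.95 p [ 0.431  -0.2906  0.1518] psi -179.26 tilt 0.03 F [ 0.46 -1.4  -2.65] T [-0.4  -0.32 -0.08] op 0.0165 q [ 0.85   0.469 -0.466  2.024  0.315  0.716  1.771]
xdir 0.74 along 0.1047 lat(+tool y) 0.0003 Fu 0.4 Fv -1.4 Fz -2.7 M 0.067
```

Run:
```python
from h import *
t=snapshot('side');crop(t,285,130,425,240,5,'s8.png')
t=snapshot('top');cv2.imwrite('pics/top8.png',t[:,:,::-1]);crop(t,320,190,390,250,11,'t9.png')
```

```text
(no output)
```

View pics/s8.png

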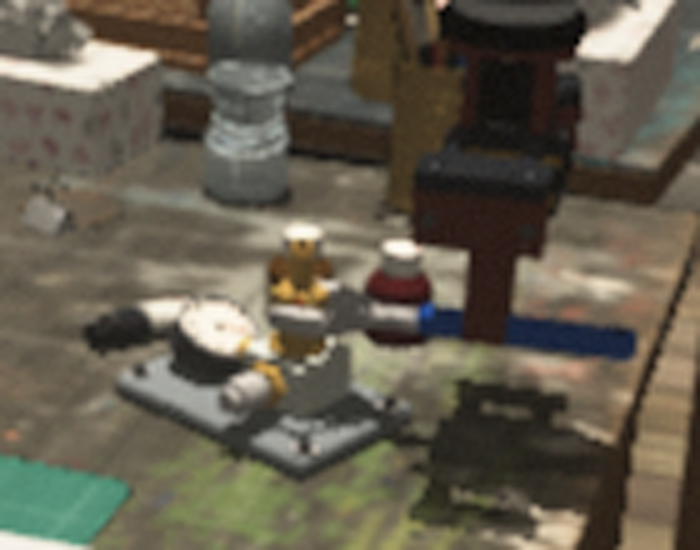

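View pics/t9.png

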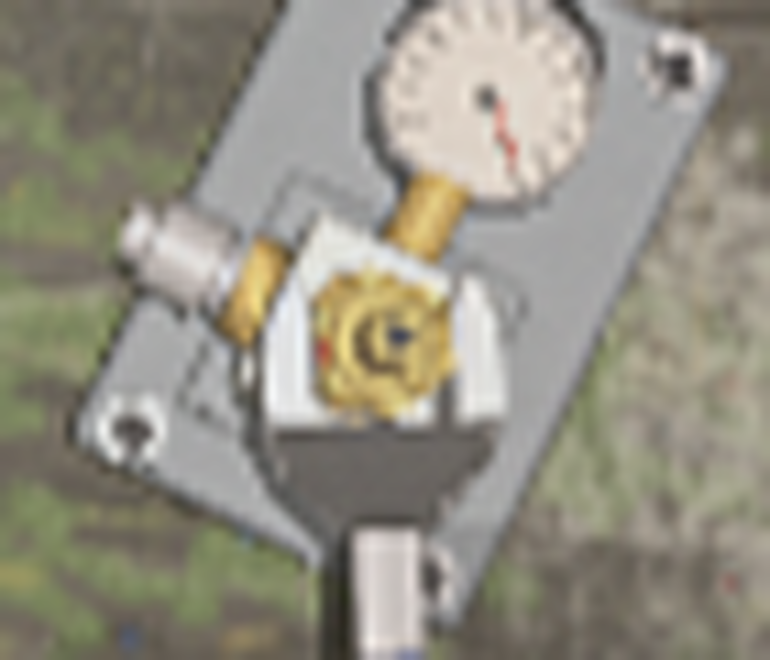

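```bash
cat > red.py <<'E'
from h import *
import sys
def redang(fn):
    t=cv2.imread(fn).astype(float);e=(t[:,:,2]-t[:,:,1]);e=e[205:236,340:370]-27;e[e<0]=0
    ys,xs=np.mgrid[205:236,340:370]
    # restrict within 8px of nut
    m=np.hypot(xs-354.3,ys-220.7)<8.5;e=e*m
    i=np.unravel_index(e.argmax(),e.shape);k=(abs(xs-xs[i])<=1)&(abs(ys-ys[i])<=1);w=e*k
    p=((xs*w).sum()/w.sum(),(ys*w).sum()/w.sum());d=ray('top',p,.0805)[:2]-np.array([.5356,-.289]);return np.round(p,2),e.max(),np.hypot(*d).round(4),np.degrees(np.arctan2(d[1],d[0])).round(1)
for f in sys.argv[1:]:print(f,redang('pics/'+f))
E
python3 red.py top0.png top1.png top6.png top7.png top8.png
```

```text
top0.png (array([356.31, 225.64]), np.float64(54.0), np.float64(0.0133), np.float64(-158.8))
top1.png (array([348.91, 221.85]), np.float64(45.0), np.float64(0.0127), np.float64(105.8))
top6.png (array([348.92, 221.83]), np.float64(43.0), np.float64(0.0127), np.float64(105.7))
top7.png (array([349.01, 221.8 ]), np.float64(47.0), np.float64(0.0125), np.float64(105.6))
top8.png (array([349.01, 221.38]), np.float64(49.0), np.float64(0.0122), np.float64(101.2))
```

>>> drive_tool --steps "0 0.18 0 1 -1; -0.01 0.37 0 2 -1; -0.01 0.37 0 2 -1"

```text
clock: 22.35
ee_pos: [0.431, -0.2869, 0.1519]
tool_rot: [0.011, 1.0, -0.0, 0.0]
ft_force: [1.6, -2.5, -2.4]
opening: 0.0164
```

```bash
python3 -W ignore sp.py
```

```text
t 22.35 p [ 0.431  -0.2869  0.1519] psi 178.73 tilt 0.03 F [ 1.59 -2.51 -2.4 ] T [-0.577 -0.373 -0.03 ] op 0.0164 q [ 0.838  0.465 -0.458  2.029  0.309  0.712  1.735]
xdir -1.27 along 0.1046 lat(+tool y) 0.0002 Fu 1.6 Fv -2.5 Fz -2.4 M 0.23
```

>>> drive_tool --steps "-0.01 0.27 0 1.5 -1; -0.01 0.55 0 3 -1; -0.06 1.09 0.01 6 -1; -0.06 1.09 0.01 6 -1"

```text
clock: 22.75
ee_pos: [0.4319, -0.2759, 0.1518]
tool_rot: [0.063, 0.998, -0.0, 0.0]
ft_force: [2.2, -4.9, -0.3]
opening: 0.0165
```

```bash
python3 -W ignore sp.py
```

```text
t 22.75 p [ 0.4319 -0.2759  0.1518] psi 172.72 tilt 0.05 F [ 2.17 -4.92 -0.35] T [-1.021 -0.392  0.006] op 0.0165 q [ 0.802  0.455 -0.436  2.043  0.292  0.702  1.624]
xdir -7.28 along 0.1045 lat(+tool y) 0.0002 Fu 2.8 Fv -4.6 Fz -0.3 M 0.489
```

>>> drive_tool --steps "-0.01 0.55 0 3 -1; -0.06 1.09 0 6 -1; -0.13 1.64 0.01 9 -1; -0.23 2.18 0.01 12 -1; -0.36 2.71 0.01 15 -1; -0.51 3.24 0.01 18 -1; -0.70 3.75 0.02 21 -1; -0.91 4.26 0.02 24 -1; -1.14 4.75 0.02 27 -1; -1.40 5.24 0.02 30 -1; -1.40 5.24 0.02 30 -1"

```text
clock: 23.85
ee_pos: [0.4522, -0.226, 0.1515]
tool_rot: [0.319, 0.948, -0.0, -0.0]
ft_force: [-0.5, -5.3, -0.9]
opening: 0.0166
```

```bash
python3 -W ignore sp.py
```

```text
t 23.85 p [ 0.4522 -0.226   0.1515] psi 142.8 tilt 0.04 F [-0.53 -5.35 -0.91] T [-1.205 -0.206  0.01 ] op 0.0166 q [ 0.603  0.43  -0.321  2.065  0.213  0.678  1.065]
xdir -37.2 along 0.1045 lat(+tool y) 0.0003 Fu 2.8 Fv -4.6 Fz -0.9 M 0.489
```

>>> drive_tool --steps "-0.01 0.55 0 3 -1; -0.06 1.09 0 6 -1; -0.13 1.64 0.01 9 -1; -0.23 2.18 0.01 12 -1; -0.36 2.71 0.01 15 -1; -0.51 3.24 0.01 18 -1; -0.70 3.75 0.02 21 -1; -0.91 4.26 0.02 24 -1; -1.14 4.75 0.02 27 -1; -1.40 5.24 0.02 30 -1; -1.40 5.24 0.02 30 -1"

```text
clock: 24.95
ee_pos: [0.4945, -0.193, 0.1511]
tool_rot: [0.553, 0.833, -0.001, -0.0]
ft_force: [-0.8, -4.3, -0.3]
opening: 0.0168
```

```bash
python3 -W ignore sp.py
python3 - <<'E'
from h import *
t=snapshot('top');cv2.imwrite('pics/top9.png',t[:,:,::-1]);crop(t,310,170,400,250,8,'t10.png')
E
python3 red.py top9.png
```

```text
t 24.95 p [ 0.4945 -0.193   0.1511] psi 112.84 tilt 0.09 F [-0.84 -4.35 -0.28] T [-1.135  0.082  0.134] op 0.0168 q [ 0.412  0.452 -0.196  2.013  0.136  0.69   0.529]
xdir -67.16 along 0.1044 lat(+tool y) 0.0006 Fu 3.7 Fv -2.5 Fz -0.3 M 0.393
top9.png (array([351.17, 216.18]), np.float64(49.0), np.float64(0.0118), np.float64(35.0))
```

View pics/t10.png

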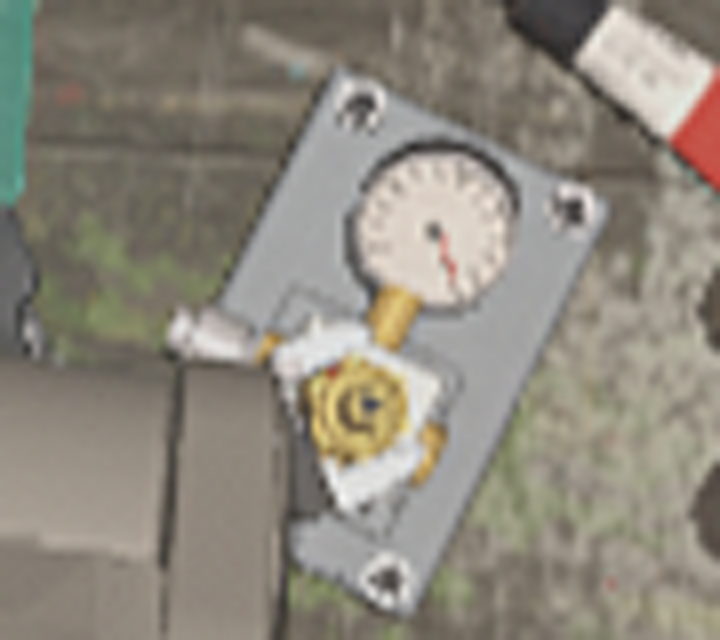

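>>> drive_tool --steps "-0.01 0.55 0 3 -1; -0.05 1.10 0 6 -1; -0.12 1.66 0.01 9 -1; -0.22 2.20 0.01 12 -1; -0.35 2.74 0.01 15 -1; -0.50 3.27 0.01 18 -1; -0.69 3.78 0.02 21 -1; -0.90 4.30 0.02 24 -1; -1.08 4.63 0.02 26 -1; -1.21 4.95 0.02 28 -1; -1.21 4.95 0.02 28 -1; -1.21 4.95 0.02 28 -1"

```text
clock: 26.2
ee_pos: [0.5444, -0.1849, 0.1507]
tool_rot: [0.738, 0.675, -0.001, -0.001]
ft_force: [-2.6, -3.1, 1.8]
opening: 0.0164
```

```bash
python3 -W ignore sp.py
python3 - <<'E'
from h import *
t=snapshot('top');cv2.imwrite('pics/top10.png',t[:,:,::-1]);crop(t,310,170,400,250,8,'t11.png')
E
python3 red.py top10.png
```

```text
t 26.2 p [ 0.5444 -0.1849  0.1507] psi 84.84 tilt 0.09 F [-2.57 -3.15  1.8 ] T [-1.069  0.601  0.216] op 0.0164 q [ 0.275  0.503 -0.072  1.916  0.053  0.725  0.082]
xdir -95.16 along 0.1045 lat(+tool y) 0.0006 Fu 3.4 Fv -2.3 Fz 1.8 M 0.456
top10.png (array([353.54, 215.08]), np.float64(43.0), np.float64(0.0122), np.float64(5.5))
```

View pics/t11.png

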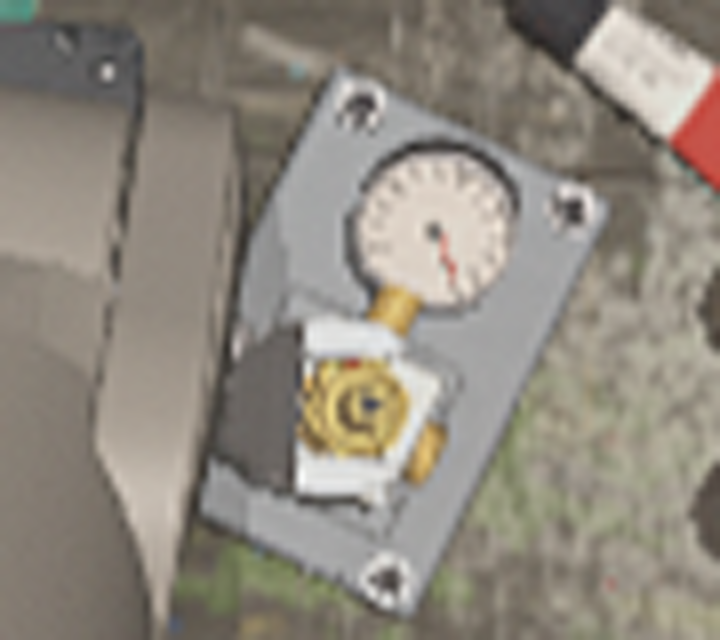

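>>> drive_tool --steps "-0.01 -0.55 0 -3 -1; -0.06 -1.09 0 -6 -1; -0.13 -1.64 0 -9 -1; -0.23 -2.18 0 -12 -1; -0.34 -2.65 0 -15 -1; -0.34 -2.65 0 -15 -1; -0.34 -2.65 0 -15 -1"

```text
clock: 26.95
ee_pos: [0.5185, -0.1853, 0.151]
tool_rot: [0.645, 0.764, 0.0, -0.0]
ft_force: [-3.0, -2.0, -1.0]
opening: 0.0168
```

```bash
python3 -W ignore sp.py
python3 - <<'E'
from h import *
t=snapshot('top');cv2.imwrite('pics/top11.png',t[:,:,::-1]);crop(t,310,170,400,250,8,'t12.png')
E
python3 red.py top11.png
```

```text
t 26.95 p [ 0.5185 -0.1853  0.151 ] psi 99.68 tilt 0.05 F [-2.96 -2.   -1.01] T [-0.451  0.448 -0.255] op 0.0168 q [ 0.341  0.474 -0.14   1.971  0.098  0.704  0.311]
xdir -80.32 along 0.1051 lat(+tool y) -0.0006 Fu 1.5 Fv -3.3 Fz -1.0 M 0.086
top11.png (array([352.82, 215.16]), np.float64(41.0), np.float64(0.0123), np.float64(13.4))
```

View pics/t12.png

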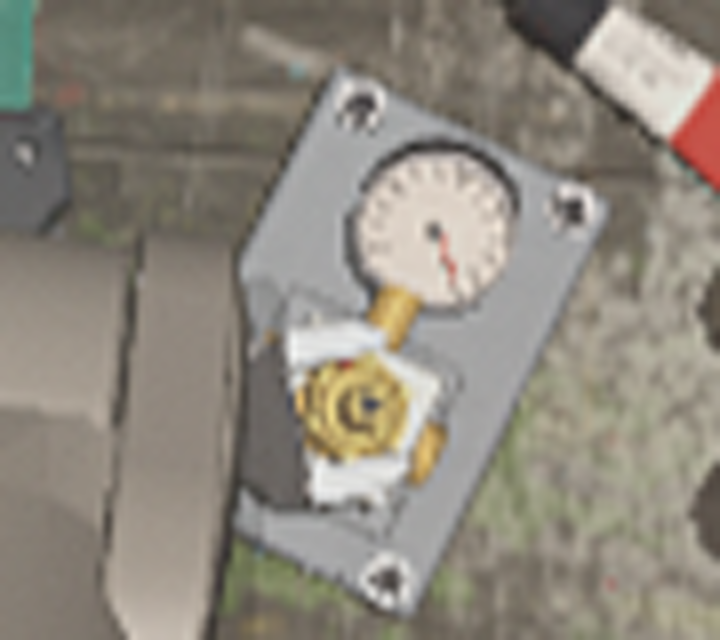

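>>> drive_tool --steps "0 -0.3 0 -1.5 -1; 0 -0.6 0 -3 -1; 0 -0.6 0 -3 -1"

```text
clock: 27.3
ee_pos: [0.5125, -0.1861, 0.151]
tool_rot: [0.623, 0.782, 0.0, -0.0]
ft_force: [-1.4, 0.3, -1.3]
opening: 0.0164
```

```bash
python3 -W ignore sp.py
```

```text
t 27.3 p [ 0.5125 -0.1861  0.151 ] psi 102.86 tilt 0.03 F [-1.44  0.27 -1.3 ] T [ 0.054  0.262 -0.163] op 0.0164 q [ 0.357  0.468 -0.154  1.983  0.107  0.699  0.362]
xdir -77.14 along 0.1054 lat(+tool y) -0.0004 Fu -0.6 Fv -1.3 Fz -1.3 M -0.021
```

Nearly unloaded. Withdraw along the handle axis.

>>> drive_tool --steps "0.5 -0.03 0 0 -1; 1 -0.03 0 0 -1; 1.7 -0.03 0 0 -1; 2.4 0 0 0 -1; 3.4 0 0 0 -1; 5 0 0 0 -1; 7 0 0 0 -1; 7 0 0 0 -1; 7 0 0 0 -1"

```text
clock: 28.2
ee_pos: [0.4973, -0.1175, 0.1512]
tool_rot: [0.623, 0.782, 0.0, 0.0]
ft_force: [-0.3, -0.6, -1.9]
opening: 0.0163
```

```bash
python3 -W ignore sp.py
python3 - <<'E'
from h import *
t=snapshot('top');cv2.imwrite('pics/top12.png',t[:,:,::-1]);crop(t,240,150,400,270,5,'t13.png')
E
python3 red.py top12.png
```

```text
t 28.2 p [ 0.4973 -0.1175  0.1512] psi 102.88 tilt 0.02 F [-0.27 -0.59 -1.94] T [-0.027 -0.067  0.026] op 0.0163 q [ 0.247  0.424 -0.168  2.061  0.112  0.665  0.231]
xdir -77.12 along 0.1757 lat(+tool y) -0.0009 Fu 0.5 Fv -0.4 Fz -1.9 M 0.094
top12.png (array([352.69, 215.15]), np.float64(44.0), np.float64(0.0124), np.float64(14.8))
```

View pics/t13.png

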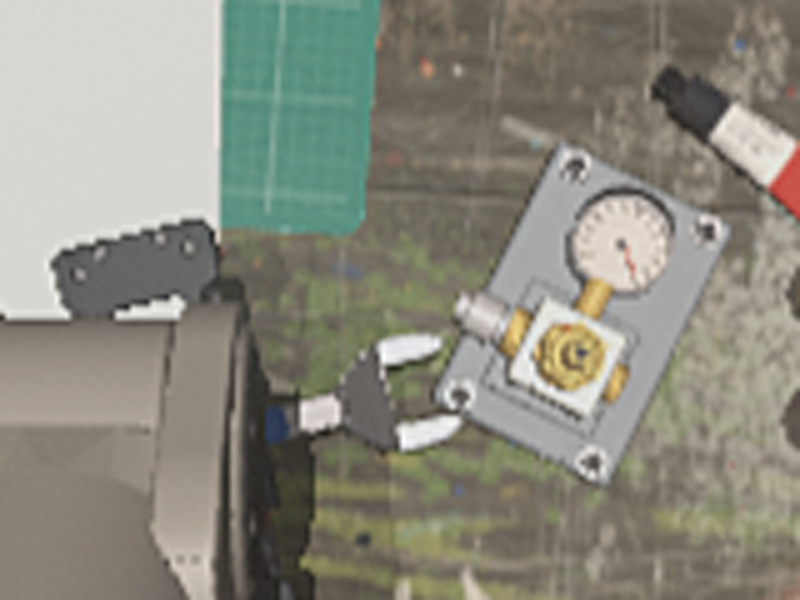

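>>> drive_tool --steps "2 0 0 0 -1; 5 0 0 0 -1; 8 0 0 0 -1; 8 0 0 0 -1; 8 0 2 0 -1; 8 0 4 0 -1; 8 0 5.4 0 -1; 8 0 6.2 0 -1; 8 0 6.4 0 -1; 8 0 6.4 0 -1; 8 0 6.4 0 -1"

```text
clock: 29.35
ee_pos: [0.4801, -0.0406, 0.0877]
tool_rot: [0.624, 0.781, 0.0, 0.001]
ft_force: [-0.3, 0.2, -1.7]
opening: 0.0165
```

```bash
python3 -W ignore sp.py
```

```text
t 29.35 p [ 0.4801 -0.0406  0.0877] psi 102.75 tilt 0.07 F [-0.26  0.2  -1.68] T [-0.018 -0.067 -0.032] op 0.0165 q [ 0.084  0.504 -0.157  2.154  0.161  0.493  0.027]
xdir -77.25 along 0.2545 lat(+tool y) -0.0007 Fu -0.3 Fv -0.2 Fz -1.7 M 0.022
```

>>> drive_tool --steps "0 0 0.1 0 -1; 0 0 0.2 0 -1; 0 0 0.3 0 -1; 0 0 0.35 0 -1; 0 0 0.35 0 -1; 0 0 0.35 0 -1"

```text
clock: 29.95
ee_pos: [0.4797, -0.0403, 0.0839]
tool_rot: [0.624, 0.781, 0.0, 0.0]
ft_force: [-1.3, -0.2, 6.4]
opening: 0.0164
```

```bash
python3 -W ignore sp.py
```

```text
t 29.95 p [ 0.4797 -0.0403  0.0839] psi 102.77 tilt 0.01 F [-1.31 -0.2   6.4 ] T [0.018 0.289 0.006] op 0.0164 q [ 0.082  0.511 -0.155  2.155  0.163  0.486  0.025]
xdir -77.23 along 0.2549 lat(+tool y) -0.0004 Fu -0.1 Fv -1.3 Fz 6.4 M 0.342
```

>>> drive_tool --steps "0 0 0 0 -0.1; 0 0 0 0 -0.1; 0 0 0 0 -0.1; 0 0 0 0 -0.1; 0 0 -2 0 -0.1; 0 0 -5 0 -0.1; 0 0 -10 0 -0.1; 0 0 -15 0 -0.1; 10 0 -15 0 -0.1; 14 0 -15 0 -0.1; 18 0 -15 0 -0.1; 18 0 -15 0 -0.1; 18 0 -15 0 -0.1"

```text
clock: 31.25
ee_pos: [0.4386, 0.1398, 0.2339]
tool_rot: [0.621, 0.784, 0.001, -0.0]
ft_force: [-0.2, 0.4, 0.3]
opening: 0.0394
```

```bash
python3 - <<'E'
from h import *
st()
t=snapshot('top');cv2.imwrite('pics/top13.png',t[:,:,::-1])
t=snapshot('side');cv2.imwrite('pics/side13.png',t[:,:,::-1])
a=cv2.imread('pics/top0.png');b=cv2.imread('pics/top13.png');d=cv2.absdiff(a,b).max(2)
print('tube/bottle diff',d[155:200,365:415].max(),d[195:245,395:420].max())
E
python3 red.py top13.png
```

```text
t 31.25 p [0.4386 0.1398 0.2339] psi 103.21 tilt 0.12 F [-0.19  0.39  0.28] T [-0.038 -0.083 -0.015] op 0.0394 q [-0.154  0.233 -0.327  2.103  0.1    0.819 -0.311]
tube/bottle diff 9 10
top13.png (array([352.67, 215.13]), np.float64(43.0), np.float64(0.0125), np.float64(15.0))
```

View pics/top13.png

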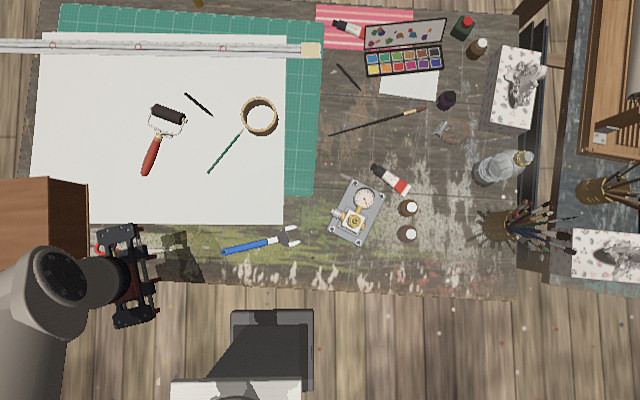

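View pics/side13.png

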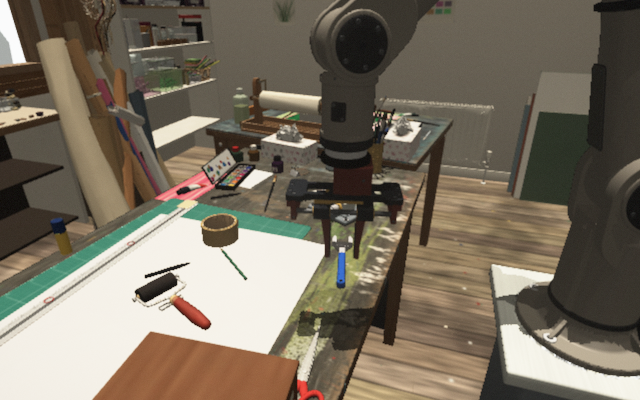

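```bash
python3 -c "
from station import ticket
print(ticket.job_done())"
```

```text
the job is handed in; nothing more can be done
None
```

The nut is up finger-tight plus about a quarter turn. The spanner is off and lying flat on the table, clear of the outlet. I handed the job in at about 31 s; no verdict is reported.

**Finger-tightening:** I turned the nut about 99° clockwise with the fingers until the wrist torque rose from about 0.05 to about 0.25 N m, then let go.

**Quarter turn:** I slid the spanner onto the flats and pulled at a steady 0.4–0.49 N m, then eased it back and withdrew it.

**Last checks:**
- **Turn:** the red mark, unloaded, went from 105.7° to 15.0° in the top view. That is about 91°, read to within 2–3° in the camera image.
- **Spanner:** the last top view shows it lying flat at about pixels (222–300, 228–252), with the outlet starting near column 328.
- **Bottles and tube:** the before and after pictures match there, so none of them moved.
- **Arm:** the gripper is open and well clear of everything.

**What disagreed:**
- The spanner's play on the nut looked more like 10° than the stated 6°.
- While loaded, the torque reading put the stop about 1° short of a quarter turn and the picture about 3° past it. The unloaded check falls between the two.

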